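Sort the titration ware and free the seized stopper

TASK

Clear the titration bench, each kind to its own place: the two porcelain crucibles standing upright in the round steel dish, the two white stirring bars lying flat on the floor of the oblong grey tray. The glass stopper has seized in the neck of the amber bottle: twist it to break it free, pull it out, and stand it plug-down and fully home in a hole of the white stopper rack. Set the glass and porcelain down gently, without dropping them.

Things in the scene. Friction and masses are not known exactly. Their poses are not given: they have to be found in the camera images.
- stopper_mid (a point): Clear ground-glass stopper, 52 mm tall, 60 g, seized upright in the bottle. Hexagonal head 42 mm across flats, 20 mm tall; tapered plug 32 mm long, 29 mm wide under the head, 26 at the foot. Point: on its axis, 26 mm above the foot, 6 mm below the head's underside. z: along the axis towards the head; two flats of the head face +y and -y, the others every 60 degrees.
- bottle: Amber glass bottle, 69 mm wide, lip 37 mm across, 135 mm above the bench; black holder 80 mm wide; fixed. Origin: on its axis at bench level. The stopper's head starts 3.5 mm above the lip. The taper resists any straight pull; turned 45 to 80 degrees about its axis, either way (dry friction 0.12 N m), the stopper is free and lifts straight out (32 mm).
- rack: White plastic stopper rack, block 58 mm (x) by 150 mm (y) by 40 mm tall, fixed. Origin: centre of its underside. Three empty round holes in its top, at y = -48, 0, +48 mm, 34 mm wide, chamfered to 42 mm at the mouth, 36 mm deep; any serves. A stopper fully home rests with its head's underside on the top face, its middle point 34 mm above the bench.
- dish: Round shallow dish of plain steel, 170 mm across, rim 12 mm tall, wall and floor 3 mm thick, fixed. Origin at the centre of its underside, on the bench.
- bar_tray: Oblong grey plastic tray, outside 76 mm (x) by 136 mm (y) by 15 mm tall, wall and floor 3 mm thick, open on top, fixed. Origin at the centre of its underside, on the bench.
- crucible_large_mid (a point): Large porcelain crucible, an open white cup 40 mm tall, 45 mm across the rim, walls nearly upright in the top half, 26 mm across the foot; loose, upright on the bench. The point lies on its axis half-way up (20 mm above its foot); z points up through the mouth. About 45 g.
- crucible_small_mid (a point): Small porcelain crucible, same shape, 30 mm tall, 33 mm across the rim, 19 mm across the foot; loose, upright on the bench. The point lies on its axis half-way up (15 mm above its foot); z points up through the mouth. About 25 g.
- bar_long_mid (a point): Long magnetic stirring bar, white, eight-sided, 55 mm long and 12 mm thick; loose, lying on the bench. The point is its centre; x runs along its length.
- bar_short_mid (a point): Short magnetic stirring bar, white, eight-sided, 32 mm long and 10 mm thick; loose, lying on the bench. The point is its centre; x runs along its length.

How it is judged:
By the outcome, as a careful person would: the job done as asked, in the order asked, and still so for the second after the job is handed in, with the robot touching nothing.
It also fails if it takes over 128 s, if anything falls off the work surface, if the arm or the gripper's body presses on something with over 40 N, if the wrist force passes 120 N, or if a joint passes its speed limit or range.

ROBOT

A 7-joint arm with a two-finger parallel gripper is mounted at the origin on the work surface. World frame = base frame: x ahead of the robot, y to its left, z up, the work surface at z = 0. Lengths are in mm, angles in rad, forces in N, time in s.
With the tool pointing down it reaches from about 400 to 875 mm from the base axis. Payload 4.4 kg.
Tool frame: the origin (TCP) lies between the finger pads; the fingertips stand ctrl.tcp_to_tips ahead of it and the grasp point (between the pads) lies 8 mm behind it (ctrl.tcp_to_tips is the distance from the TCP to the fingertips, in mm); z points along the fingers, y is the direction in which the jaws open and shut (so a half turn about z gives the same grasp; the last joint's range is limited). The gripper opens to 85 mm and grips with 20 to 120 N. Pads are 22 mm wide; open, the fingers measure 114 mm over their backs; the gripper's body (76 mm by 85 mm) begins 54 mm behind the grasp point. The pads swing forward as they close: fully open they stand 13 mm farther back than shut.
Start: joints at [1.063, 0.628, 0.038, 1.517, -0.027, 0.996, -0.02], TCP at [277.947, -587.591, 242.313] pointing down, gripper open.
Joint ranges: [-3.06, 3.06], [-0.37, 2.12], [-1.25, 1.32], [0.18, 2.47], [-1.1, 4.24], [0.23, 1.98], [-2.94, 2.94]. Speed limits (rad/s): [2.57, 2.57, 3.14, 3.14, 3.14, 3.14, 3.14].

INTERFACE

Orientations are given as [roll, pitch, yaw] about the fixed x, y, z axes, in that order (R = Rz(yaw) Ry(pitch) Rx(roll)).
In Python, from cell import ctrl gives the robot as it stands.
- The arm moves only by the tool send_rows, never from a script. Its argument "rows" is a list of rows, each an object of numbers: "x", "y", "z": the shift along the world's x, y, z in cm; "roll": the turn about the world's z in degrees; "claw": the closure, from 0 (fully open) to 1 (shut). A call has 1 to 5 rows; each row is the pose to reach, as a shift and turn from the pose commanded when the call began; what a row does not reach only later rows make up. A row lasts 1/12 s, in which the tool goes at most 41.7 mm and 7.16 degrees, less where a joint would pass 70% of its speed; a pose out of reach is approached as far as the arm can. A call with a gripper value outside its range is refused whole. The fingers move at their own pace and stop on an object; the grip force is fixed at half the most. Time passes only in rows, so rows that repeat a pose let the fingers close. It gives the time, the measured TCP pose, the force and the opening at its end, in the units of the state.
- ctrl.read_state(): the state, without advancing time (a new reading comes with each control period).
- ctrl.get_image(name): name is "scene" or "top" or "wrist"; returns (picture, depth): 384x512x3 uint8, blue, green, red; 384x512 float32, mm along the optical axis (not along the pixel's ray), 0 where there is no reading.
- ctrl.get_calibration(name): a dict with "intrinsics" (3x3 intrinsics, pixels), "dist_coeffs" ([k1, k2, p1, p2, k3] as OpenCV has them; the pictures are not rectified), "T" (4x4, takes a point from camera to world coordinates). Camera axes: x right, y down, z forward; pixel columns grow to the right and rows downward; lengths in mm; the calibration is good to about 2 mm. A picture is of the moment at which its call begins: read the wrist's pose just before it. get_calibration takes no time and is no camera call; for the wrist camera it gives the pose at the moment of the call.
- ctrl.finish_job(): hands the job in, once; it reports no verdict.
Trained networks look in the newest picture that a camera, given by its name, has taken for a name from the list of things; names that differ only in an ending like _2 or _b are one class to them, and where a whole thing is asked for, a point or a joint stands for the part that bears it (a point fixed in the world has none). Each returns a list of dicts, best first, with "confidence" (0 to 1); they miss things now and then, are a little off and sometimes report something else, mostly with a low value. They report only what shows in the picture. A call takes as long as a camera call.
- ctrl.recognise(camera, query): "uv" ([column, row] in pixels, amid what is visible of it).
- ctrl.regions_of(camera, query): "region" (384x512 bool, what is visible of it) and "uv" ([column, row] in pixels, amid what is visible of it).
- ctrl.place_of(camera, query): "uv" ([column, row] in pixels: a listed point, or the origin of a listed thing).
The state is a dict: "clock": time; "qpos": joint angles; "qd": joint speeds; "tau": joint torques, N m; "eef_pos": TCP position; "tool_rot": TCP orientation; "force": force on the tool from outside, world axes, zero at the start; "torque": the same for the moment, N m; "width": finger opening in mm.
Only numpy, scipy, OpenCV 4.12 (cv2) and the standard library are available. Lean on these libraries where they do the work, as an engineer would, in place of code of your own. Each camera call takes 0.05 s, during which the arm holds its last target. There are 200 camera calls.

## Working session

There is one attempt and no reset: what is moved stays moved. The work goes in short steps, Python scripts to look and compute and a tool call to move; the robot and the scene stay as the last step left them, time stands still between calls to the robot, and variables do not carry over. Pictures are saved under pics/ and viewed, on a budget of 14 in all, crops included, one or two more only if the job needs it, and the job is handed in when it is done.

Besides the shell and the picture viewer there is one more tool, called after "Request:" as name(argument=value, ...), one argument or row to a line, values as JSON. send_rows: Moves the arm, as the interface text tells. Its arguments: {"type":"object","properties":{"rows":{"type":"array"}},"required":["rows"]}

```bash
ls; mkdir -p pics; cat > h.py <<'E'
import numpy as np, cv2
from cell import ctrl
def ray(cam,uv,cal=None):
    c=cal or ctrl.get_calibration(cam); K=np.array(c["intrinsics"]);D=np.array(c["dist_coeffs"]);T=np.array(c["T"])
    p=cv2.undistortPoints(np.array([[uv]],float),K,D)[0,0]
    return T[:3,3],T[:3,:3]@np.array([p[0],p[1],1.])
def atz(cam,uv,z,cal=None):
    o,d=ray(cam,uv,cal); return o+d*(z-o[2])/d[2]
def cloud(cam,depth,mask,cal=None):
    v,u=np.nonzero(mask&(depth>0)); c=cal or ctrl.get_calibration(cam);K=np.array(c["intrinsics"]);D=np.array(c["dist_coeffs"]);T=np.array(c["T"])
    p=cv2.undistortPoints(np.stack([u,v],1)[:,None].astype(float),K,D)[:,0]
    z=depth[v,u][:,None]; return (np.hstack([p,np.ones((len(p),1))])*z)@T[:3,:3].T+T[:3,3]
def st():
    s=ctrl.read_state(); print({k:np.round(s[k],3).tolist() for k in("clock","eef_pos","tool_rot","force","width")})
    return s
E
python3 - <<'E'
from h import *
s=st(); print(ctrl.tcp_to_tips)
Z={"stopper_mid":121,"bottle":0,"rack":0,"dish":0,"bar_tray":0,"crucible_large_mid":20,"crucible_small_mid":15,"bar_long_mid":6,"bar_short_mid":5}
for cam in("top","scene"):
    im,d=ctrl.get_image(cam); cv2.imwrite(f"pics/{cam}0.png",im); np.save(cam+"0.npy",d)
    c=ctrl.get_calibration(cam); print(cam,np.round(c["T"],2).tolist())
    for n,z in Z.items():
        for r in ctrl.place_of(cam,n)[:3]: print(cam,n,round(r["confidence"],2),np.round(r["uv"]),np.round(atz(cam,r["uv"],z,c)))
E
```

```text
pics
{'clock': 0.0, 'eef_pos': [277.656, -587.02, 241.404], 'tool_rot': [-3.14, 0.0, 0.442], 'force': [-0.139, 0.766, -0.519], 'width': 85.537}
11.0
top [[-0.02, -0.99, 0.1, 409.71], [-1.0, 0.02, -0.01, -2.64], [0.01, -0.1, -1.0, 1140.36], [0.0, 0.0, 0.0, 1.0]]
top stopper_mid 0.87 [401. 189.] [ 516. -376.  121.]
top bottle 0.83 [385. 192.] [ 521. -377.    0.]
top rack 0.66 [121. 197.] [523. 354.   0.]
top dish 0.98 [196. 169.] [598. 146.   0.]
top dish 0.58 [120. 202.] [511. 357.   0.]
top bar_tray 0.84 [304. 157.] [ 625. -154.    0.]
top crucible_large_mid 0.71 [218. 220.] [453.  88.  20.]
top crucible_small_mid 0.62 [281. 217.] [457. -85.  15.]
top crucible_small_mid 0.2 [307. 157.] [ 622. -161.   15.]
top bar_long_mid 0.57 [167. 241.] [400. 227.   6.]
top bar_short_mid 0.43 [334. 234.] [ 409. -229.    5.]
scene [[0.35, 0.8, -0.48, 1221.68], [0.94, -0.31, 0.17, -227.1], [-0.01, -0.51, -0.86, 1362.27], [0.0, 0.0, 0.0, 1.0]]
scene stopper_mid 0.65 [124. 240.] [ 523. -370.  121.]
scene bottle 0.94 [132. 260.] [ 527. -377.    0.]
scene bottle 0.28 [119. 240.] [ 450. -397.    0.]
scene rack 0.94 [351. 183.] [517. 344.   0.]
scene rack 0.34 [120. 238.] [ 446. -392.    0.]
scene dish 0.75 [309. 225.] [609. 159.   0.]
scene dish 0.63 [215. 207.] [443. -91.   0.]
scene bar_tray 0.55 [214. 261.] [ 619. -150.    0.]
scene bar_tray 0.29 [121. 239.] [ 449. -391.    0.]
scene crucible_large_mid 0.74 [271. 188.] [453.  93.  20.]
scene crucible_large_mid 0.62 [355. 181.] [523. 353.  20.]
scene crucible_small_mid 0.51 [215. 209.] [460. -94.  15.]
scene bar_long_mid 0.39 [298. 163.] [388. 214.   6.]
scene bar_short_mid 0.54 [171. 212.] [ 414. -226.    5.]
```

View pics/top0.png

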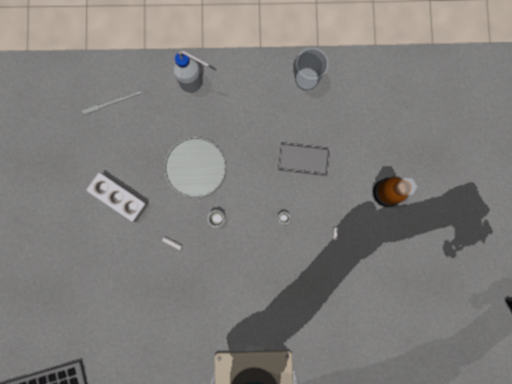

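```bash
python3 - <<'E'
from h import *
im,d=ctrl.get_image("top")
for n in ["bar_long_mid","bar_short_mid","rack","bar_tray","crucible_large_mid","crucible_small_mid","stopper_mid","dish","bottle"]:
    for r in ctrl.regions_of("top",n)[:1]:
        P=cloud("top",d,r["region"]);
        zt={"bar_long_mid":9,"bar_short_mid":8,"rack":40,"bar_tray":15,"crucible_large_mid":40,"crucible_small_mid":30,"stopper_mid":158,"dish":12,"bottle":135}[n]
        cs,_=cv2.findContours(r["region"].astype(np.uint8),0,2); c=max(cs,key=len)[:,0]
        Q=np.array([atz("top",q,zt)[:2] for q in c],np.float32)
        print(n,round(r["confidence"],2),"z",np.round(np.percentile(P[:,2],[5,50,95])),"mean",P.mean(0).round(),"rect",cv2.minAreaRect(Q))
E
```

```text
bar_long_mid 0.54 z [ 5. 10. 13.] mean [396. 215.  10.] rect ((395.1244201660156, 215.1507568359375), (47.52116775512695, 11.941640853881836), 62.325721740722656)
bar_short_mid 0.42 z [-3.  7. 11.] mean [ 409. -229.    6.] rect ((409.5921936035156, -228.5135955810547), (12.655156135559082, 30.442800521850586), 81.14584350585938)
rack 0.95 z [ 1. 37. 41.] mean [521. 356.  29.] rect ((519.87548828125, 353.7531433105469), (156.47576904296875, 61.050750732421875), 56.13507080078125)
bar_tray 0.86 z [-2.  2. 14.] mean [ 619. -152.    3.] rect ((616.5083618164062, -149.88571166992188), (138.5244140625, 80.861083984375), 81.68223571777344)
crucible_large_mid 0.63 z [ 1. 37. 41.] mean [521. 356.  29.] rect ((519.7031860351562, 351.4783630371094), (156.41702270507812, 59.92516326904297), 54.90501022338867)
crucible_small_mid 0.41 z [-0.  5. 29.] mean [455. -92.  10.] rect ((453.9401550292969, -90.65204620361328), (26.88971710205078, 26.901182174682617), 88.31546020507812)
stopper_mid 0.79 z [141. 156. 159.] mean [ 518. -376.  153.] rect ((516.3968505859375, -373.16412353515625), (48.19511032104492, 43.45197677612305), 88.69683074951172)
dish 0.74 z [-2.  2.  9.] mean [602. 151.   2.] rect ((601.3298950195312, 147.57901000976562), (167.45066833496094, 165.38702392578125), 44.15654373168945)
bottle 0.64 z [ 15.  77. 108.] mean [ 514. -360.   66.] rect ((507.85040283203125, -338.66937255859375), (70.40950012207031, 74.63507080078125), 18.59950828552246)
```

The top view shows the dish at about (196,168), the tray at (304,158), the large crucible at (217,218), the small one at (284,216), the long bar at (172,243), the short bar at (335,233), the bottle and stopper at (390,190), and the rack at (117,197). All of these agree with the network results. I'll move towards the small crucible first.

Request:
send_rows(
  rows=[
    {"x": 6,"y": 16.5,"z": 0},
    {"x": 6,"y": 16.5,"z": 0},
    {"x": 6,"y": 16.5,"z": 0},
    {"x": 6,"y": 16.5,"z": 0},
    {"x": 6,"y": 16.5,"z": 0},
  ],
)

```text
$.rows[0]: bad value
```

Request:
send_rows(
  rows=[
    {"x": 6,"y": 16.5,"z": 0},
    {"x": 6,"y": 16.5,"z": 0},
    {"x": 6,"y": 16.5,"z": 0},
    {"x": 6,"y": 16.5,"z": 0},
    {"x": 6,"y": 16.5,"z": 0},
  ],
)

```text
$.rows[0]: bad value
```

Request:
send_rows(
  rows=[
    {"x": 5,"y": 16.5,"z": 0},
    {"x": 5,"y": 16.5,"z": 0},
    {"x": 5,"y": 16.5,"z": 0},
    {"x": 5,"y": 16.5,"z": 0},
    {"x": 5,"y": 16.5,"z": 0},
  ],
)

```text
$.rows[0]: bad value
```

```bash
cat >> h.py <<'E'
ZT={"bar_long_mid":6,"bar_short_mid":5,"rack":40,"bar_tray":15,"crucible_large_mid":40,"crucible_small_mid":30,"stopper_mid":158,"dish":12,"bottle":135}
def look(names,png=None,cam="wrist"):
    st(); c=ctrl.get_calibration(cam); im,d=ctrl.get_image(cam)
    if png: cv2.imwrite("pics/"+png,im)
    for n in names:
        for r in ctrl.regions_of(cam,n)[:2]:
            cs,_=cv2.findContours(r["region"].astype(np.uint8),0,2); k=max(cs,key=len)[:,0]
            Q=np.array([atz(cam,q,ZT[n],c)[:2] for q in k],np.float32); P=cloud(cam,d,r["region"],c)
            a=cv2.minAreaRect(Q)
            print(n,round(r["confidence"],2),"uv",np.round(r["uv"]),"z",np.round(np.percentile(P[:,2],[5,50,95])),"rect",np.round(a[0],1),np.round(a[1],1),round(a[2],1))
            T=P[P[:,2]>ZT[n]-4][:,:2].astype(np.float32)
            if len(T)>10: e=cv2.minAreaRect(T); print("   top pts rect",len(T),np.round(e[0],1),np.round(e[1],1),round(e[2],1))
    return im,d,c
E
python3 -c "
from h import *
look(['crucible_small_mid','crucible_large_mid','bar_short_mid'],'w1.png')"
```

```text
{'clock': 1.5, 'eef_pos': [277.964, -587.594, 242.307], 'tool_rot': [3.142, -0.0, 0.442], 'force': [-0.158, -0.473, 0.235], 'width': 85.194}
```

View pics/w1.png

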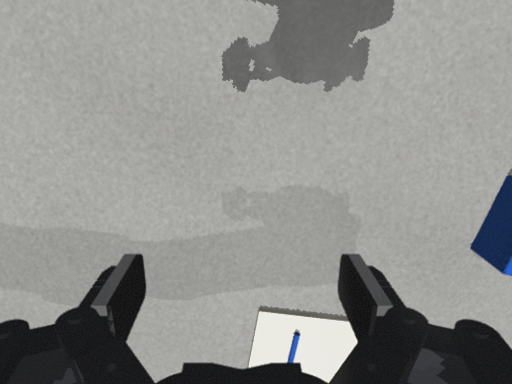

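The moves were refused, probably because each row needs all five keys. The wrist view only shows bare bench and the fingers at the bottom of the frame. I'll resend with full rows.

Request:
send_rows(
  rows=[
    {"x": 6,"y": 16.5,"z": 0,"roll": 0,"claw": 0},
    {"x": 6,"y": 16.5,"z": 0,"roll": 0,"claw": 0},
    {"x": 6,"y": 16.5,"z": 0,"roll": 0,"claw": 0},
    {"x": 6,"y": 16.5,"z": 0,"roll": 0,"claw": 0},
    {"x": 6,"y": 16.5,"z": 0,"roll": 0,"claw": 0},
  ],
)

```text
clock: 2.12
eef_pos: [341.2, -415.0, 242.3]
tool_rot: [-3.137, -0.004, 0.45]
force: [0.9, 1.5, 0.7]
width: 85.4
```

Request:
send_rows(
  rows=[
    {"x": 6,"y": 16.5,"z": 0,"roll": 0,"claw": 0},
    {"x": 6,"y": 16.5,"z": 0,"roll": 0,"claw": 0},
    {"x": 6,"y": 16.5,"z": 0,"roll": 0,"claw": 0},
    {"x": 6,"y": 16.5,"z": 0,"roll": 0,"claw": 0},
    {"x": 6,"y": 16.5,"z": 0,"roll": 0,"claw": 0},
  ],
)

```text
clock: 2.53
eef_pos: [400.5, -250.5, 242.5]
tool_rot: [-3.139, -0.003, 0.451]
force: [0.3, 0.3, -0.5]
width: 85.3
```

```bash
python3 -c "
from h import *
look(['crucible_small_mid','crucible_large_mid','bar_short_mid'],'w2.png')"
```

```text
{'clock': 2.533, 'eef_pos': [400.54, -250.475, 242.523], 'tool_rot': [-3.139, -0.003, 0.451], 'force': [0.276, 0.272, -0.495], 'width': 85.33}
crucible_small_mid 0.56 uv [117.  36.] z [ 4. 18. 31.] rect [454.6 -92.9] [34.  32.4] 69.5
   top pts rect 351 [454.4 -92.3] [32.2 31.7] 70.1
bar_short_mid 0.49 uv [230. 139.] z [ 2. 10. 12.] rect [ 408.6 -231.6] [11.2 34. ] 84.4
   top pts rect 287 [ 408.3 -231.7] [11.1 34. ] 85.6
```

Request:
send_rows(
  rows=[
    {"x": 5.65,"y": 16.5,"z": 0,"roll": 0,"claw": 0.2},
    {"x": 5.65,"y": 16.5,"z": 0,"roll": 0,"claw": 0.2},
    {"x": 5.65,"y": 16.5,"z": 0,"roll": 0,"claw": 0.2},
    {"x": 5.65,"y": 16.5,"z": 0,"roll": 0,"claw": 0.2},
    {"x": 5.65,"y": 16.5,"z": 0,"roll": 0,"claw": 0.2},
  ],
)

```text
clock: 3.15
eef_pos: [456.9, -87.3, 242.5]
tool_rot: [-3.14, -0.003, 0.448]
force: [-0.4, -0.9, -0.0]
width: 68.2
```

Request:
send_rows(
  rows=[
    {"x": 0,"y": 0,"z": -4,"roll": 0,"claw": 0.2},
    {"x": 0,"y": 0,"z": -8,"roll": 0,"claw": 0.2},
    {"x": 0,"y": 0,"z": -12,"roll": 0,"claw": 0.2},
    {"x": 0,"y": 0,"z": -15,"roll": 0,"claw": 0.2},
    {"x": 0,"y": 0,"z": -15,"roll": 0,"claw": 0.2},
  ],
)

```text
clock: 3.57
eef_pos: [450.8, -94.2, 87.5]
tool_rot: [-3.137, 0.009, 0.439]
force: [-0.4, 0.9, 1.4]
width: 68.6
```

```bash
python3 -c "
from h import *
look(['crucible_small_mid','crucible_large_mid'],'w3.png');st()"
```

```text
{'clock': 3.567, 'eef_pos': [450.803, -94.232, 87.482], 'tool_rot': [-3.137, 0.009, 0.439], 'force': [-0.434, 0.875, 1.372], 'width': 68.615}
crucible_small_mid 0.57 uv [242. 206.] z [ 4. 19. 31.] rect [456.1 -91.4] [35.9 32.6] 5.0
   top pts rect 821 [454.5 -91.4] [32.  32.1] 85.9
crucible_large_mid 0.48 uv [465.  38.] z [ 2.  4. 15.] rect [ 590.8 -146. ] [104.8  43.3] 82.1
{'clock': 3.717, 'eef_pos': [455.15, -94.109, 93.177], 'tool_rot': [3.14, -0.001, 0.44], 'force': [0.413, -0.042, 0.148], 'width': 68.119}
```

View pics/w3.png

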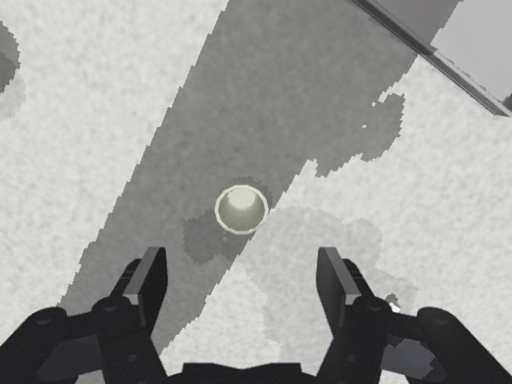

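The small crucible at (242,208) sits midway between the fingers. I'll descend and grip it.

Request:
send_rows(
  rows=[
    {"x": 0,"y": 0.1,"z": -3,"roll": 0,"claw": 0.3},
    {"x": 0,"y": 0.1,"z": -6,"roll": 0,"claw": 0.3},
    {"x": 0,"y": 0.1,"z": -7.7,"roll": 0,"claw": 0.3},
    {"x": 0,"y": 0.1,"z": -7.7,"roll": 0,"claw": 0.3},
    {"x": 0,"y": 0.1,"z": -7.7,"roll": 0,"claw": 0.3},
  ],
)

```text
clock: 4.13
eef_pos: [456.5, -93.2, 16.7]
tool_rot: [3.138, -0.003, 0.44]
force: [0.0, -0.3, 0.1]
width: 59.7
```

Request:
send_rows(
  rows=[
    {"x": 0,"y": 0,"z": 0,"roll": 0,"claw": 0.5},
    {"x": 0,"y": 0,"z": 0,"roll": 0,"claw": 0.6},
    {"x": 0,"y": 0,"z": 0,"roll": 0,"claw": 0.8},
    {"x": 0,"y": 0,"z": 0,"roll": 0,"claw": 0.8},
    {"x": 0,"y": 0,"z": 0,"roll": 0,"claw": 0.8},
  ],
)

```text
clock: 4.55
eef_pos: [455.8, -92.6, 17.2]
tool_rot: [3.138, -0.002, 0.441]
force: [-0.8, -1.2, 5.0]
width: 29.7
```

Request:
send_rows(
  rows=[
    {"x": 0,"y": 0,"z": 0.5,"roll": 0,"claw": 0.8},
    {"x": 0,"y": 0,"z": 2,"roll": 0,"claw": 0.8},
    {"x": 0,"y": 0,"z": 4,"roll": 0,"claw": 0.8},
    {"x": 0,"y": 0,"z": 6,"roll": 0,"claw": 0.8},
    {"x": 0,"y": 0,"z": 6,"roll": 0,"claw": 0.8},
  ],
)

```text
clock: 4.97
eef_pos: [456.6, -91.9, 79.0]
tool_rot: [3.138, -0.005, 0.442]
force: [0.3, 0.0, -1.1]
width: 29.9
```

```bash
python3 -c "
from h import *
look(['dish'],'w4.png')"
```

```text
{'clock': 4.967, 'eef_pos': [456.567, -91.903, 79.03], 'tool_rot': [3.138, -0.005, 0.442], 'force': [0.31, 0.004, -1.148], 'width': 29.852}
```

View pics/w4.png

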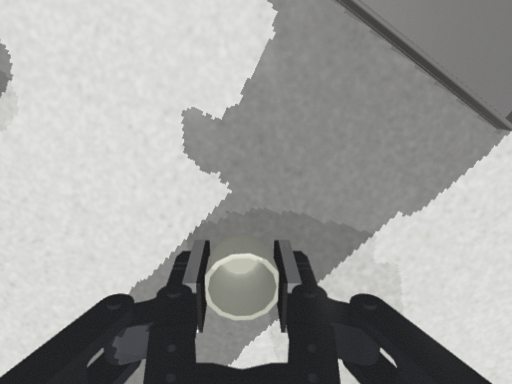

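The small crucible at (241,288) is held upright between the pads. I'll carry it to the dish.

Request:
send_rows(
  rows=[
    {"x": 1.2,"y": 2.4,"z": 0,"roll": 0,"claw": 0.8},
    {"x": 2.8,"y": 5.6,"z": 0,"roll": 0,"claw": 0.8},
    {"x": 4.4,"y": 8.8,"z": 0,"roll": 0,"claw": 0.8},
    {"x": 6.0,"y": 12,"z": 0,"roll": 0,"claw": 0.8},
    {"x": 7.6,"y": 15.2,"z": 0,"roll": 0,"claw": 0.8},
  ],
)

```text
clock: 5.48
eef_pos: [530.4, 61.8, 74.7]
tool_rot: [3.142, 0.002, 0.442]
force: [0.9, -0.4, -0.2]
width: 29.7
```

Request:
send_rows(
  rows=[
    {"x": 1.5,"y": 3,"z": 0,"roll": 0,"claw": 0.8},
    {"x": 2.8,"y": 5.4,"z": 0,"roll": 0,"claw": 0.8},
    {"x": 3.75,"y": 7.3,"z": 0,"roll": 0,"claw": 0.8},
    {"x": 3.75,"y": 7.3,"z": 0,"roll": 0,"claw": 0.8},
    {"x": 3.75,"y": 7.3,"z": 0,"roll": 0,"claw": 0.8},
  ],
)

```text
clock: 5.9
eef_pos: [567.4, 134.8, 74.5]
tool_rot: [-3.141, 0.001, 0.444]
force: [0.1, -0.3, -0.3]
width: 30.0
```

Request:
send_rows(
  rows=[
    {"x": 0,"y": 0,"z": -2,"roll": 0,"claw": 0.8},
    {"x": 0,"y": 0,"z": -4,"roll": 0,"claw": 0.8},
    {"x": 0,"y": 0,"z": -5,"roll": 0,"claw": 0.8},
    {"x": 0,"y": 0,"z": -5.2,"roll": 0,"claw": 0.8},
    {"x": 0,"y": 0,"z": -5.4,"roll": 0,"claw": 0.8},
  ],
)

```text
clock: 6.32
eef_pos: [567.3, 132.4, 20.8]
tool_rot: [3.141, 0.002, 0.441]
force: [-0.3, 0.7, -0.8]
width: 29.9
```

```bash
python3 -c "
from h import *
look(['dish'],'w5.png')"
```

```text
{'clock': 6.317, 'eef_pos': [567.293, 132.38, 20.781], 'tool_rot': [3.141, 0.002, 0.441], 'force': [-0.294, 0.688, -0.766], 'width': 29.899}
dish 0.92 uv [240. 141.] z [ 3.  4. 12.] rect [605.2 151.3] [133.7 169.4] 25.0
   top pts rect 8925 [595.3 146.5] [156. 169.] 25.2
```

Request:
send_rows(
  rows=[
    {"x": 0,"y": 0,"z": -0.05,"roll": 0,"claw": 0.8},
    {"x": 0,"y": 0,"z": -0.1,"roll": 0,"claw": 0.8},
    {"x": 0,"y": 0,"z": -0.1,"roll": 0,"claw": 0.8},
    {"x": 0,"y": 0,"z": -0.1,"roll": 0,"claw": 0.8},
  ],
)

```text
clock: 6.75
eef_pos: [568.2, 133.5, 20.8]
tool_rot: [3.141, -0.001, 0.442]
force: [-0.5, -0.1, -0.6]
width: 29.7
```

Request:
send_rows(
  rows=[
    {"x": 0,"y": 0,"z": -0.05,"roll": 0,"claw": 0.8},
    {"x": 0,"y": 0,"z": -0.1,"roll": 0,"claw": 0.8},
    {"x": 0,"y": 0,"z": -0.1,"roll": 0,"claw": 0.8},
    {"x": 0,"y": 0,"z": -0.1,"roll": 0,"claw": 0.8},
  ],
)

```text
clock: 7.08
eef_pos: [568.3, 133.6, 20.2]
tool_rot: [3.141, -0.001, 0.442]
force: [-0.8, 0.3, 6.2]
width: 29.7
```

```bash
python3 -c "
from h import *
st()"
```

```text
{'clock': 7.083, 'eef_pos': [568.304, 133.558, 20.238], 'tool_rot': [3.141, -0.001, 0.442], 'force': [-0.832, 0.337, 6.211], 'width': 29.694}
```

Request:
send_rows(
  rows=[
    {"x": 0,"y": 0,"z": 0,"roll": 0,"claw": 0.5},
    {"x": 0,"y": 0,"z": 0,"roll": 0,"claw": 0.3},
    {"x": 0,"y": 0,"z": 0,"roll": 0,"claw": 0.2},
    {"x": 0,"y": 0,"z": 0,"roll": 0,"claw": 0.2},
    {"x": 0,"y": 0,"z": 0,"roll": 0,"claw": 0.2},
  ],
)

```text
clock: 7.5
eef_pos: [567.9, 133.4, 19.2]
tool_rot: [-3.142, 0.0, 0.442]
force: [-0.6, -0.1, 0.5]
width: 68.1
```

Request:
send_rows(
  rows=[
    {"x": 0,"y": 0,"z": 1,"roll": 0,"claw": 0.2},
    {"x": 0,"y": 0,"z": 4,"roll": 0,"claw": 0.1},
    {"x": 0,"y": 0,"z": 8,"roll": 0,"claw": 0.1},
    {"x": 0,"y": 0,"z": 12,"roll": 0,"claw": 0.1},
    {"x": 0,"y": 0,"z": 12,"roll": 0,"claw": 0.1},
  ],
)

```text
clock: 7.92
eef_pos: [572.3, 135.5, 147.2]
tool_rot: [3.14, -0.013, 0.442]
force: [1.6, 0.6, -0.1]
width: 76.9
```

Request:
send_rows(
  rows=[
    {"x": -3,"y": -1.1,"z": 0,"roll": 0,"claw": 0.1},
    {"x": -6,"y": -2.2,"z": 0,"roll": 0,"claw": 0.1},
    {"x": -9,"y": -3.3,"z": 0,"roll": 0,"claw": 0.1},
    {"x": -11.5,"y": -4.1,"z": 0,"roll": 0,"claw": 0.1},
    {"x": -11.5,"y": -4.1,"z": 0,"roll": 0,"claw": 0.1},
  ],
)

```text
clock: 8.33
eef_pos: [446.6, 89.5, 139.6]
tool_rot: [3.14, 0.008, 0.442]
force: [-0.1, -0.3, 0.0]
width: 76.9
```

```bash
python3 -c "
from h import *
look(['crucible_large_mid','crucible_small_mid','dish'],'w6.png');st()"
```

```text
{'clock': 8.333, 'eef_pos': [446.6, 89.504, 139.553], 'tool_rot': [3.14, 0.008, 0.442], 'force': [-0.1, -0.324, 0.033], 'width': 76.915}
crucible_large_mid 0.94 uv [248. 177.] z [ 4. 19. 41.] rect [458.2  92.2] [45.4 43.7] 25.3
   top pts rect 779 [457.1  91.6] [43.7 43.3] 84.8
crucible_large_mid 0.54 uv [506. 345.] z [ 1.  7. 11.] rect [ 415.7 -181.6] [22.9 11.5] 41.1
crucible_small_mid 0.74 uv [258.  12.] z [ 7. 10. 34.] rect [558.9 130.7] [14.6 31.8] 25.5
   top pts rect 336 [558.9 130.7] [14.9 31.4] 26.7
dish 0.91 uv [262.  32.] z [ 2.  4. 13.] rect [547.3 123.9] [ 48.5 151.2] 25.5
   top pts rect 1225 [547.5 124. ] [ 49.1 150.8] 25.4
{'clock': 8.533, 'eef_pos': [454.531, 93.045, 139.931], 'tool_rot': [3.141, -0.003, 0.442], 'force': [-0.336, 0.851, 0.462], 'width': 76.82}
```

View pics/w6.png

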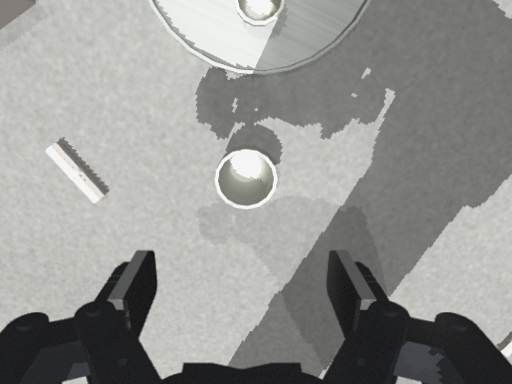

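The small crucible stands in the dish at (260,8). The large one is at (247,178), and the long bar is visible at (75,172).

Request:
send_rows(
  rows=[
    {"x": 0.2,"y": -0.1,"z": -3.5,"roll": 0,"claw": 0.1},
    {"x": 0.2,"y": -0.1,"z": -7,"roll": 0,"claw": 0.1},
    {"x": 0.2,"y": -0.1,"z": -10,"roll": 0,"claw": 0.1},
    {"x": 0.2,"y": -0.1,"z": -11.8,"roll": 0,"claw": 0.2},
    {"x": 0.2,"y": -0.1,"z": -11.8,"roll": 0,"claw": 0.2},
  ],
)

```text
clock: 8.95
eef_pos: [454.2, 91.8, 18.1]
tool_rot: [-3.141, 0.004, 0.443]
force: [0.6, 0.6, 0.2]
width: 68.3
```

Request:
send_rows(
  rows=[
    {"x": 0,"y": 0,"z": 0,"roll": 0,"claw": 0.3},
    {"x": 0,"y": 0,"z": 0,"roll": 0,"claw": 0.4},
    {"x": 0,"y": 0,"z": 0,"roll": 0,"claw": 0.5},
    {"x": 0,"y": 0,"z": 0,"roll": 0,"claw": 0.65},
    {"x": 0,"y": 0,"z": 0,"roll": 0,"claw": 0.65},
  ],
)

```text
clock: 9.37
eef_pos: [456.3, 91.7, 22.7]
tool_rot: [3.141, -0.004, 0.441]
force: [0.6, 0.1, 7.3]
width: 42.9
```

Request:
send_rows(
  rows=[
    {"x": 0,"y": 0,"z": 0.5,"roll": 0,"claw": 0.65},
    {"x": 0,"y": 0,"z": 2,"roll": 0,"claw": 0.65},
    {"x": 0,"y": 0,"z": 4,"roll": 0,"claw": 0.65},
    {"x": 0,"y": 0,"z": 6,"roll": 0,"claw": 0.65},
    {"x": 0,"y": 0,"z": 6,"roll": 0,"claw": 0.65},
  ],
)

```text
clock: 9.78
eef_pos: [456.6, 91.8, 84.5]
tool_rot: [3.141, -0.005, 0.441]
force: [1.5, -0.6, -0.7]
width: 42.9
```

```bash
python3 -c "
from h import *
look(['crucible_small_mid','bar_long_mid'],'w7.png');st()"
```

```text
{'clock': 9.783, 'eef_pos': [456.643, 91.764, 84.53], 'tool_rot': [3.141, -0.005, 0.441], 'force': [1.535, -0.636, -0.666], 'width': 42.921}
crucible_small_mid 0.93 uv [259.  14.] z [ 7. 10. 34.] rect [559.3 131.2] [16.  32.7] 25.4
   top pts rect 570 [559.3 131.2] [16.3 32.2] 25.3
bar_long_mid 0.88 uv [ 38. 211.] z [ 6. 11. 13.] rect [393.6 215.1] [56.4 16. ] 62.8
   top pts rect 1629 [394.5 213.8] [54.2 14.2] 61.4
{'clock': 9.933, 'eef_pos': [454.982, 91.003, 81.533], 'tool_rot': [3.141, -0.0, 0.441], 'force': [-0.756, -0.378, -0.991], 'width': 43.059}
```

Request:
send_rows(
  rows=[
    {"x": 2,"y": 0.8,"z": 2,"roll": 0,"claw": 0.65},
    {"x": 5.5,"y": 2.2,"z": 3,"roll": 0,"claw": 0.65},
    {"x": 9,"y": 3.6,"z": 3,"roll": 0,"claw": 0.65},
    {"x": 12.5,"y": 5,"z": 3,"roll": 0,"claw": 0.65},
    {"x": 15.5,"y": 6.2,"z": 3,"roll": 0,"claw": 0.65},
  ],
)

```text
clock: 10.35
eef_pos: [611.7, 153.9, 110.5]
tool_rot: [-3.142, 0.0, 0.441]
force: [-0.7, 0.2, -0.7]
width: 43.2
```

Request:
send_rows(
  rows=[
    {"x": 1.5,"y": 0.6,"z": 0,"roll": 0,"claw": 0.65},
    {"x": 2.4,"y": 1.0,"z": 0,"roll": 0,"claw": 0.65},
    {"x": 2.4,"y": 1.0,"z": 0,"roll": 0,"claw": 0.65},
    {"x": 2.4,"y": 1.0,"z": 0,"roll": 0,"claw": 0.65},
  ],
)

```text
clock: 10.68
eef_pos: [632.8, 163.3, 109.7]
tool_rot: [-3.141, 0.003, 0.442]
force: [-0.2, 0.1, -1.3]
width: 43.0
```

Request:
send_rows(
  rows=[
    {"x": 0,"y": 0,"z": -3,"roll": 0,"claw": 0.65},
    {"x": 0,"y": 0,"z": -6,"roll": 0,"claw": 0.65},
    {"x": 0,"y": 0,"z": -7.5,"roll": 0,"claw": 0.65},
    {"x": 0,"y": 0,"z": -8.3,"roll": 0,"claw": 0.65},
    {"x": 0,"y": 0,"z": -8.3,"roll": 0,"claw": 0.65},
  ],
)

```text
clock: 11.1
eef_pos: [632.5, 162.8, 27.3]
tool_rot: [3.142, 0.003, 0.442]
force: [0.5, 0.7, -0.3]
width: 42.7
```

Request:
send_rows(
  rows=[
    {"x": 0,"y": 0,"z": 0,"roll": 0,"claw": 0.65},
  ],
)

```text
clock: 11.18
eef_pos: [633.8, 163.5, 28.6]
tool_rot: [-3.142, -0.0, 0.442]
force: [-0.2, -0.0, -0.6]
width: 43.0
```

Request:
send_rows(
  rows=[
    {"x": 0,"y": 0,"z": -0.1,"roll": 0,"claw": 0.65},
    {"x": 0,"y": 0,"z": -0.2,"roll": 0,"claw": 0.65},
    {"x": 0,"y": 0,"z": -0.2,"roll": 0,"claw": 0.65},
    {"x": 0,"y": 0,"z": -0.2,"roll": 0,"claw": 0.65},
  ],
)

```text
clock: 11.52
eef_pos: [634.1, 163.4, 26.7]
tool_rot: [3.141, -0.001, 0.442]
force: [0.3, -0.1, -1.3]
width: 43.2
```

Request:
send_rows(
  rows=[
    {"x": 0,"y": 0,"z": -0.05,"roll": 0,"claw": 0.65},
    {"x": 0,"y": 0,"z": -0.1,"roll": 0,"claw": 0.65},
    {"x": 0,"y": 0,"z": -0.1,"roll": 0,"claw": 0.65},
  ],
)

```text
clock: 11.77
eef_pos: [634.2, 163.5, 25.9]
tool_rot: [3.141, -0.001, 0.442]
force: [-0.7, -0.1, 3.8]
width: 43.0
```

Request:
send_rows(
  rows=[
    {"x": 0,"y": 0,"z": 0,"roll": 0,"claw": 0.4},
    {"x": 0,"y": 0,"z": 0,"roll": 0,"claw": 0.2},
    {"x": 0,"y": 0,"z": 0,"roll": 0,"claw": 0.1},
    {"x": 0,"y": 0,"z": 0,"roll": 0,"claw": 0.1},
    {"x": 0,"y": 0,"z": 0,"roll": 0,"claw": 0.1},
  ],
)

```text
clock: 12.18
eef_pos: [633.9, 163.4, 25.2]
tool_rot: [-3.142, 0.0, 0.442]
force: [0.3, 0.6, 0.4]
width: 76.7
```

Request:
send_rows(
  rows=[
    {"x": 0,"y": 0,"z": 1,"roll": 0,"claw": 0.1},
    {"x": 0,"y": 0,"z": 4,"roll": 0,"claw": 0.1},
    {"x": 0,"y": 0,"z": 8,"roll": 0,"claw": 0.1},
    {"x": 0,"y": 0,"z": 12,"roll": 0,"claw": 0.1},
    {"x": 0,"y": 0,"z": 12,"roll": 0,"claw": 0.1},
  ],
)

```text
clock: 12.6
eef_pos: [638.7, 166.0, 154.4]
tool_rot: [3.14, -0.015, 0.442]
force: [0.8, 1.5, 0.6]
width: 76.9
```

Request:
send_rows(
  rows=[
    {"x": -3.5,"y": 0.8,"z": 0,"roll": 7,"claw": 0.4},
    {"x": -7,"y": 1.5,"z": 0,"roll": 14,"claw": 0.4},
    {"x": -10.5,"y": 2.3,"z": 0,"roll": 21,"claw": 0.4},
    {"x": -14,"y": 3,"z": 0,"roll": 28,"claw": 0.4},
    {"x": -17,"y": 3.7,"z": 0,"roll": 35,"claw": 0.4},
  ],
)

```text
clock: 13.02
eef_pos: [461.6, 200.5, 146.0]
tool_rot: [3.141, -0.0, 1.059]
force: [-0.1, 0.4, -0.1]
width: 51.4
```

Request:
send_rows(
  rows=[
    {"x": -3.5,"y": 0.7,"z": 0,"roll": 1.7,"claw": 0.4},
    {"x": -7,"y": 1.4,"z": -2,"roll": 1.7,"claw": 0.4},
    {"x": -7,"y": 1.4,"z": -4,"roll": 1.7,"claw": 0.4},
    {"x": -7,"y": 1.4,"z": -4,"roll": 1.7,"claw": 0.4},
    {"x": -7,"y": 1.4,"z": -4,"roll": 1.7,"claw": 0.4},
  ],
)

```text
clock: 13.43
eef_pos: [394.3, 214.5, 105.5]
tool_rot: [3.141, 0.0, 1.083]
force: [0.9, 0.7, 0.1]
width: 50.9
```

```bash
python3 -c "
from h import *
ctrl.get_image('wrist');look(['bar_long_mid'],'w8.png');st()
im,d=ctrl.get_image('scene');cv2.imwrite('pics/s8.png',im[120:290,120:420].repeat(2,0).repeat(2,1))"
```

```text
{'clock': 13.483, 'eef_pos': [395.258, 214.865, 105.986], 'tool_rot': [3.14, -0.001, 1.082], 'force': [0.123, 0.402, 0.154], 'width': 51.13}
bar_long_mid 0.72 uv [240. 196.] z [ 9. 12. 13.] rect [393.2 213.5] [58.  13.1] 62.4
   top pts rect 1226 [394.  214.3] [54.6 12.3] 62.4
{'clock': 13.583, 'eef_pos': [395.738, 214.8, 106.182], 'tool_rot': [3.14, -0.002, 1.081], 'force': [-0.017, 0.066, 0.44], 'width': 50.929}
```

View pics/s8.png

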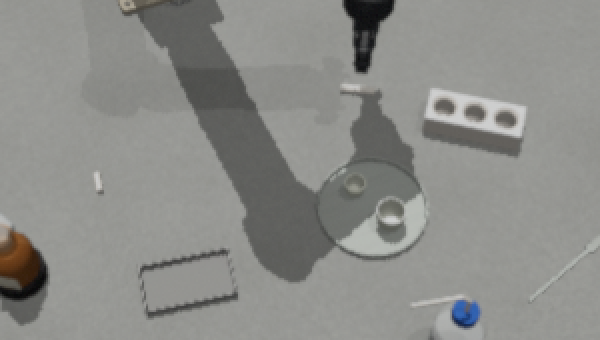

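Both crucibles stand upright in the dish, the small at (355,183) and the large at (390,210). The arm is over the long bar at (350,88).

Request:
send_rows(
  rows=[
    {"x": -0.1,"y": 0,"z": -3,"roll": 0.3,"claw": 0.5},
    {"x": -0.1,"y": 0,"z": -6,"roll": 0.3,"claw": 0.5},
    {"x": -0.1,"y": 0,"z": -8,"roll": 0.3,"claw": 0.5},
    {"x": -0.1,"y": 0,"z": -9.2,"roll": 0.3,"claw": 0.5},
    {"x": -0.1,"y": 0,"z": -9.2,"roll": 0.3,"claw": 0.5},
  ],
)

```text
clock: 14.05
eef_pos: [393.0, 214.0, 11.7]
tool_rot: [-3.141, 0.002, 1.087]
force: [0.2, -0.8, 0.1]
width: 42.5
```

Request:
send_rows(
  rows=[
    {"x": 0,"y": 0,"z": 0,"roll": 0,"claw": 0.7},
    {"x": 0,"y": 0,"z": 0,"roll": 0,"claw": 0.85},
    {"x": 0,"y": 0,"z": 0,"roll": 0,"claw": 1},
    {"x": 0,"y": 0,"z": 0,"roll": 0,"claw": 1},
    {"x": 0,"y": 0,"z": 0,"roll": 0,"claw": 1},
  ],
)

```text
clock: 14.47
eef_pos: [393.9, 214.8, 14.5]
tool_rot: [3.14, -0.002, 1.087]
force: [0.5, -0.8, 7.9]
width: 9.5
```

Request:
send_rows(
  rows=[
    {"x": 0,"y": 0,"z": 0.5,"roll": 0,"claw": 1},
    {"x": 0,"y": 0,"z": 2.5,"roll": 0,"claw": 1},
    {"x": 0,"y": 0,"z": 6,"roll": 0,"claw": 1},
    {"x": 0,"y": 0,"z": 9,"roll": 0,"claw": 1},
    {"x": 0,"y": 0,"z": 9,"roll": 0,"claw": 1},
  ],
)

```text
clock: 14.88
eef_pos: [394.9, 215.9, 107.9]
tool_rot: [3.138, -0.007, 1.087]
force: [0.5, -0.4, 0.9]
width: 9.6
```

```bash
python3 -c "
from h import *
ctrl.get_image('wrist');im,d,c=look(['bar_long_mid'],'w9.png')"
```

```text
{'clock': 14.933, 'eef_pos': [394.518, 215.143, 106.07], 'tool_rot': [3.139, -0.005, 1.086], 'force': [0.463, -0.536, -0.683], 'width': 9.554}
bar_long_mid 0.89 uv [239. 256.] z [ 99. 104. 105.] rect [367.7 164.2] [102.2  20.7] 61.6
   top pts rect 2648 [396.3 213.4] [55.9 16.9] 62.9
bar_long_mid 0.46 uv [312.  17.] z [10. 40. 42.] rect [487.1 298.4] [20.  69.5] 62.6
   top pts rect 3336 [483.2 303.4] [18.9 58.4] 55.0
```

View pics/w9.png

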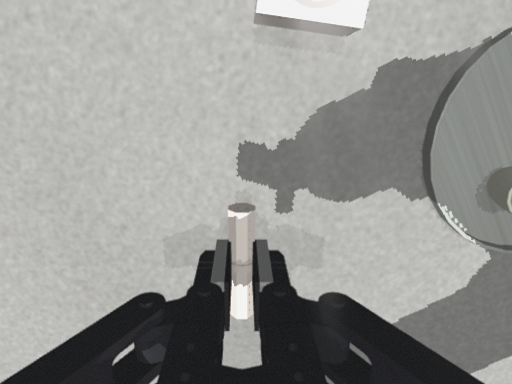

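The long bar is held level, running from (240,208) to (240,318). Next is the tray.

Request:
send_rows(
  rows=[
    {"x": 1.5,"y": -2.7,"z": 1,"roll": 1.5,"claw": 1},
    {"x": 3,"y": -5.4,"z": 2,"roll": 3,"claw": 1},
    {"x": 4.5,"y": -8.1,"z": 3,"roll": 4.5,"claw": 1},
    {"x": 6,"y": -10.8,"z": 4,"roll": 6,"claw": 1},
    {"x": 7.5,"y": -13.5,"z": 5,"roll": 7,"claw": 1},
  ],
)

```text
clock: 15.45
eef_pos: [467.4, 77.8, 152.5]
tool_rot: [-3.139, 0.002, 1.212]
force: [0.9, 0.6, -1.2]
width: 9.7
```

Request:
send_rows(
  rows=[
    {"x": 1.5,"y": -2.7,"z": 0,"roll": 1.5,"claw": 1},
    {"x": 3,"y": -5.4,"z": 0,"roll": 3,"claw": 1},
    {"x": 4.5,"y": -8.1,"z": 0,"roll": 4.5,"claw": 1},
    {"x": 6,"y": -10.8,"z": 0,"roll": 6,"claw": 1},
    {"x": 7.5,"y": -13.5,"z": 0,"roll": 7,"claw": 1},
  ],
)

```text
clock: 15.87
eef_pos: [542.4, -57.3, 151.7]
tool_rot: [-3.139, 0.001, 1.333]
force: [0.5, 0.8, -0.4]
width: 9.7
```

Request:
send_rows(
  rows=[
    {"x": 1.5,"y": -2.7,"z": 0,"roll": 1.5,"claw": 1},
    {"x": 3,"y": -5.4,"z": 0,"roll": 3,"claw": 1},
    {"x": 4.5,"y": -8.1,"z": 0,"roll": 4.5,"claw": 1},
    {"x": 6,"y": -10.8,"z": 0,"roll": 6,"claw": 1},
    {"x": 7.4,"y": -13.5,"z": 0,"roll": 7,"claw": 1},
  ],
)

```text
clock: 16.28
eef_pos: [616.5, -191.9, 151.2]
tool_rot: [-3.138, -0.0, 1.456]
force: [0.5, 0.6, -0.3]
width: 9.8
```

Request:
send_rows(
  rows=[
    {"x": 0,"y": 0,"z": 0,"roll": 0,"claw": 1},
    {"x": 0,"y": 0,"z": 0,"roll": 0,"claw": 1},
  ],
)

```text
clock: 16.45
eef_pos: [616.1, -192.5, 150.8]
tool_rot: [-3.138, 0.0, 1.45]
force: [-0.5, 0.8, -0.5]
width: 9.6
```

```bash
python3 -c "
from h import *
ctrl.get_image('wrist');im,d,c=look(['bar_tray'],'w10.png')
print([np.round(r['uv']).tolist()+np.round(atz('wrist',r['uv'],0,c)).tolist() for r in ctrl.place_of('wrist','bar_tray')])"
```

```text
{'clock': 16.5, 'eef_pos': [615.866, -190.286, 151.335], 'tool_rot': [-3.138, -0.001, 1.453], 'force': [-0.777, 0.818, -0.165], 'width': 9.289}
bar_tray 0.73 uv [241. 120.] z [ 3.  4. 16.] rect [ 618.7 -152.8] [136.4  76.3] 82.0
   top pts rect 2198 [ 618.5 -152.8] [136.6  76.5] 82.0
bar_tray 0.38 uv [ 28. 242.] z [ 4.  9. 12.] rect [ 416.6 -227.5] [11.  37.2] 83.7
   top pts rect 62 [ 410.9 -230.7] [ 6.8 30.3] 88.9
[[242.0, 133.0, 620.0, -154.0, 0.0]]
```

View pics/w10.png

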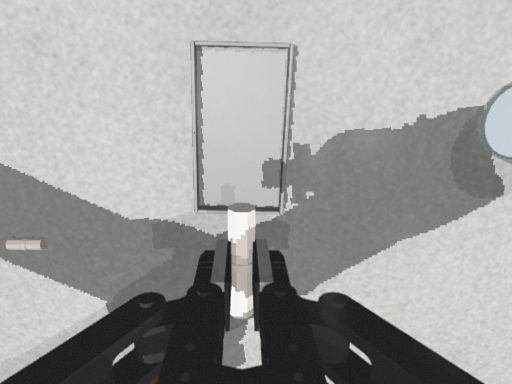

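The tray runs from (195,43) to (290,210), and the bar is aligned with it. I'll lower the bar into the +y half.

Request:
send_rows(
  rows=[
    {"x": 0.6,"y": 3.2,"z": 0,"roll": -1.2,"claw": 1},
    {"x": 0.6,"y": 6.5,"z": 0,"roll": -1.2,"claw": 1},
    {"x": 0.6,"y": 6.5,"z": -3,"roll": -1.2,"claw": 1},
    {"x": 0.6,"y": 6.5,"z": -6,"roll": -1.2,"claw": 1},
    {"x": 0.6,"y": 6.5,"z": -9,"roll": -1.2,"claw": 1},
  ],
)

```text
clock: 17.07
eef_pos: [623.1, -123.5, 63.2]
tool_rot: [3.14, 0.0, 1.437]
force: [-0.5, -1.8, -0.9]
width: 9.4
```

Request:
send_rows(
  rows=[
    {"x": 0,"y": 0,"z": -2,"roll": 0,"claw": 1},
    {"x": 0,"y": 0,"z": -3.6,"roll": 0,"claw": 1},
    {"x": 0,"y": 0,"z": -4.1,"roll": 0,"claw": 1},
    {"x": 0,"y": 0,"z": -4.2,"roll": 0,"claw": 1},
    {"x": 0,"y": 0,"z": -4.2,"roll": 0,"claw": 1},
  ],
)

```text
clock: 17.48
eef_pos: [623.6, -125.0, 22.1]
tool_rot: [3.14, -0.0, 1.434]
force: [-0.2, -0.0, -0.1]
width: 9.9
```

Request:
send_rows(
  rows=[
    {"x": 0,"y": 0,"z": -0.1,"roll": 0,"claw": 1},
    {"x": 0,"y": 0,"z": -0.1,"roll": 0,"claw": 1},
    {"x": 0,"y": 0,"z": -0.1,"roll": 0,"claw": 1},
  ],
)

```text
clock: 17.73
eef_pos: [623.6, -125.8, 21.4]
tool_rot: [3.14, 0.0, 1.433]
force: [-0.0, 1.0, -1.0]
width: 9.6
```

Request:
send_rows(
  rows=[
    {"x": 0,"y": 0,"z": -0.2,"roll": 0,"claw": 1},
    {"x": 0,"y": 0,"z": -0.3,"roll": 0,"claw": 1},
    {"x": 0,"y": 0,"z": -0.3,"roll": 0,"claw": 1},
    {"x": 0,"y": 0,"z": -0.3,"roll": 0,"claw": 1},
  ],
)

```text
clock: 18.07
eef_pos: [623.2, -125.8, 17.6]
tool_rot: [3.141, 0.0, 1.433]
force: [-0.2, -1.1, 2.5]
width: 9.5
```

Request:
send_rows(
  rows=[
    {"x": 0,"y": 0,"z": -0.05,"roll": 0,"claw": 1},
    {"x": 0,"y": 0,"z": -0.1,"roll": 0,"claw": 1},
    {"x": 0,"y": 0,"z": -0.1,"roll": 0,"claw": 1},
  ],
)

```text
clock: 18.32
eef_pos: [623.2, -125.8, 17.5]
tool_rot: [3.141, 0.001, 1.433]
force: [-2.3, -0.7, 9.8]
width: 10.0
```

Request:
send_rows(
  rows=[
    {"x": 0,"y": 0,"z": 0,"roll": 0,"claw": 0.8},
    {"x": 0,"y": 0,"z": 0,"roll": 0,"claw": 0.72},
    {"x": 0,"y": 0,"z": 0.2,"roll": 0,"claw": 0.72},
    {"x": 0,"y": 0,"z": 2,"roll": 0,"claw": 0.72},
    {"x": 0,"y": 0,"z": 6,"roll": 0,"claw": 0.72},
  ],
)

```text
clock: 18.73
eef_pos: [619.1, -125.8, 72.1]
tool_rot: [-3.132, 0.0, 1.433]
force: [0.7, 0.3, 0.6]
width: 24.1
```

Request:
send_rows(
  rows=[
    {"x": 0,"y": 0,"z": 4,"roll": -7,"claw": 0.6},
    {"x": -3,"y": -1.5,"z": 7,"roll": -14,"claw": 0.5},
    {"x": -6,"y": -3,"z": 8,"roll": -21,"claw": 0.5},
    {"x": -9,"y": -4.5,"z": 8,"roll": -28,"claw": 0.5},
    {"x": -12,"y": -6,"z": 8,"roll": -35,"claw": 0.5},
  ],
)

```text
clock: 19.15
eef_pos: [502.1, -186.2, 157.4]
tool_rot: [3.14, -0.001, 0.816]
force: [0.6, -1.1, -0.4]
width: 43.1
```

Request:
send_rows(
  rows=[
    {"x": -3,"y": -1.5,"z": 0,"roll": -7,"claw": 0.5},
    {"x": -6,"y": -3,"z": 0,"roll": -14,"claw": 0.5},
    {"x": -9,"y": -4.5,"z": 0,"roll": -21,"claw": 0.5},
    {"x": -9.4,"y": -4.5,"z": 0,"roll": -28,"claw": 0.5},
    {"x": -9.4,"y": -4.5,"z": 0,"roll": -35,"claw": 0.5},
  ],
)

```text
clock: 19.57
eef_pos: [405.7, -232.0, 156.2]
tool_rot: [-3.141, 0.003, 0.201]
force: [0.1, 0.9, 0.3]
width: 42.8
```

Request:
send_rows(
  rows=[
    {"x": 0,"y": 0,"z": -2,"roll": -7,"claw": 0.5},
    {"x": 0,"y": 0,"z": -4,"roll": -14,"claw": 0.5},
    {"x": 0,"y": 0,"z": -4,"roll": -17,"claw": 0.5},
    {"x": 0,"y": 0,"z": -4,"roll": -17,"claw": 0.5},
    {"x": 0,"y": 0,"z": -4,"roll": -17,"claw": 0.5},
  ],
)

```text
clock: 19.98
eef_pos: [409.2, -230.3, 116.3]
tool_rot: [-3.141, -0.0, -0.083]
force: [-0.8, 0.1, 0.0]
width: 42.9
```

```bash
python3 -c "
from h import *
ctrl.get_image('wrist');look(['bar_short_mid'],'w11.png');print(np.round(st()['qpos'],2))"
```

```text
{'clock': 20.033, 'eef_pos': [409.397, -230.414, 116.57], 'tool_rot': [-3.142, -0.001, -0.083], 'force': [0.632, -0.589, -0.195], 'width': 42.902}
bar_short_mid 0.85 uv [246. 185.] z [ 4. 10. 12.] rect [ 409.1 -232.1] [11.2 33.6] 85.0
   top pts rect 567 [ 409.8 -231.9] [10.7 31.4] 85.1
{'clock': 20.133, 'eef_pos': [409.404, -230.672, 116.754], 'tool_rot': [3.141, -0.001, -0.084], 'force': [0.46, 0.086, -0.76], 'width': 42.502}
[ 0.72  0.61 -0.39  2.12  0.47  0.5  -1.68]
```

View pics/w11.png

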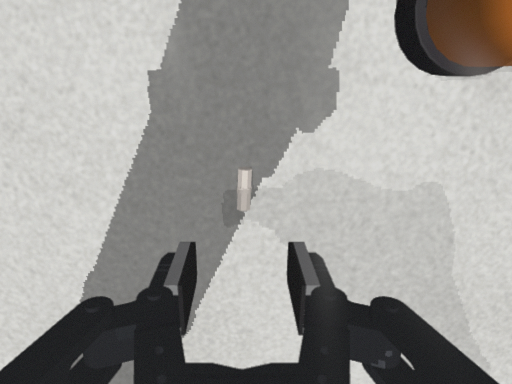

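The short bar at (245,190) is aligned between the jaws. I'll grip it.

Request:
send_rows(
  rows=[
    {"x": 0,"y": -0.1,"z": -3.5,"roll": 0,"claw": 0.55},
    {"x": 0,"y": -0.1,"z": -7,"roll": 0,"claw": 0.55},
    {"x": 0,"y": -0.1,"z": -9.3,"roll": 0,"claw": 0.55},
    {"x": 0,"y": -0.1,"z": -10.3,"roll": 0,"claw": 0.55},
    {"x": 0,"y": -0.1,"z": -10.3,"roll": 0,"claw": 0.55},
  ],
)

```text
clock: 20.55
eef_pos: [408.0, -230.9, 11.5]
tool_rot: [-3.14, 0.003, -0.084]
force: [-0.2, 0.7, 0.2]
width: 38.5
```

Request:
send_rows(
  rows=[
    {"x": 0,"y": 0,"z": 0,"roll": 0,"claw": 0.7},
    {"x": 0,"y": 0,"z": 0,"roll": 0,"claw": 0.85},
    {"x": 0,"y": 0,"z": 0,"roll": 0,"claw": 1},
    {"x": 0,"y": 0,"z": 0,"roll": 0,"claw": 1},
    {"x": 0,"y": 0,"z": 0,"roll": 0,"claw": 1},
  ],
)

```text
clock: 20.97
eef_pos: [409.8, -232.0, 14.5]
tool_rot: [3.141, -0.002, -0.085]
force: [-0.4, 0.9, 7.9]
width: 7.2
```

Request:
send_rows(
  rows=[
    {"x": 0,"y": 0,"z": 0.5,"roll": 0,"claw": 1},
    {"x": 0,"y": 0,"z": 2.5,"roll": 0,"claw": 1},
    {"x": 0,"y": 0,"z": 5,"roll": 0,"claw": 1},
    {"x": 0,"y": 0,"z": 7,"roll": 0,"claw": 1},
    {"x": 0,"y": 0,"z": 7,"roll": 0,"claw": 1},
  ],
)

```text
clock: 21.38
eef_pos: [410.7, -232.6, 86.8]
tool_rot: [3.139, -0.006, -0.086]
force: [0.7, 0.4, 0.1]
width: 7.2
```

```bash
python3 -c "
from h import *
ctrl.get_image('wrist');look(['bar_short_mid'],'w12.png');ctrl.get_image('top');look(['bar_tray','bar_long_mid'],None,'top')"
```

```text
{'clock': 21.433, 'eef_pos': [410.092, -232.473, 85.322], 'tool_rot': [3.14, -0.004, -0.086], 'force': [-0.134, -0.663, -1.043], 'width': 7.15}
bar_short_mid 0.83 uv [243. 253.] z [76. 81. 82.] rect [ 367.9 -228.5] [14.6 54.8] 85.0
   top pts rect 1145 [ 409.9 -231.9] [ 9.6 32.7] 84.9
{'clock': 21.583, 'eef_pos': [408.398, -231.688, 82.963], 'tool_rot': [3.142, 0.001, -0.086], 'force': [-0.525, -0.637, -0.635], 'width': 7.345}
bar_tray 0.58 uv [307. 160.] z [-2.  2. 14.] rect [ 617.5 -151.2] [135.6  78. ] 82.3
   top pts rect 129 [ 619.1 -151.7] [135.5  76.3] 81.8
```

Request:
send_rows(
  rows=[
    {"x": 3,"y": 0.6,"z": 1,"roll": -1,"claw": 1},
    {"x": 7,"y": 1.5,"z": 2,"roll": -3,"claw": 1},
    {"x": 11,"y": 2.3,"z": 2,"roll": -3,"claw": 1},
    {"x": 15,"y": 3.2,"z": 2,"roll": -3,"claw": 1},
    {"x": 18,"y": 3.8,"z": 2,"roll": -3,"claw": 1},
  ],
)

```text
clock: 22.15
eef_pos: [592.3, -191.7, 103.0]
tool_rot: [-3.14, -0.002, -0.136]
force: [1.1, -0.2, 0.1]
width: 7.4
```

Request:
send_rows(
  rows=[
    {"x": 2.5,"y": 0.5,"z": 0,"roll": 0,"claw": 1},
    {"x": 2.5,"y": 0.5,"z": 0,"roll": 0,"claw": 1},
    {"x": 2.5,"y": 0.5,"z": -3,"roll": 0,"claw": 1},
    {"x": 2.5,"y": 0.5,"z": -6,"roll": 0,"claw": 1},
    {"x": 2.5,"y": 0.5,"z": -7.5,"roll": 0,"claw": 1},
  ],
)

```text
clock: 22.57
eef_pos: [610.8, -188.3, 24.4]
tool_rot: [3.141, 0.006, -0.137]
force: [-0.5, 0.7, -0.9]
width: 7.6
```

Request:
send_rows(
  rows=[
    {"x": 0,"y": 0,"z": -0.4,"roll": 0,"claw": 1},
    {"x": 0,"y": 0,"z": -0.8,"roll": 0,"claw": 1},
    {"x": 0,"y": 0,"z": -0.8,"roll": 0,"claw": 1},
    {"x": 0,"y": 0,"z": -0.8,"roll": 0,"claw": 1},
  ],
)

```text
clock: 22.9
eef_pos: [614.8, -188.8, 21.5]
tool_rot: [3.142, -0.002, -0.138]
force: [0.6, -0.3, 0.0]
width: 7.2
```

Request:
send_rows(
  rows=[
    {"x": 0,"y": 0,"z": -0.15,"roll": 0,"claw": 1},
    {"x": 0,"y": 0,"z": -0.3,"roll": 0,"claw": 1},
    {"x": 0,"y": 0,"z": -0.35,"roll": 0,"claw": 1},
    {"x": 0,"y": 0,"z": -0.4,"roll": 0,"claw": 1},
    {"x": 0,"y": 0,"z": -0.4,"roll": 0,"claw": 1},
  ],
)

```text
clock: 23.32
eef_pos: [614.4, -188.8, 17.6]
tool_rot: [3.141, -0.001, -0.138]
force: [-1.6, -0.7, 4.8]
width: 7.4
```

```bash
python3 -c "
from h import *
st()"
```

```text
{'clock': 23.317, 'eef_pos': [614.402, -188.845, 17.586], 'tool_rot': [3.141, -0.001, -0.138], 'force': [-1.599, -0.673, 4.823], 'width': 7.396}
```

Request:
send_rows(
  rows=[
    {"x": 0,"y": 0,"z": 0,"roll": 0,"claw": 0.85},
    {"x": 0,"y": 0,"z": 0,"roll": 0,"claw": 0.75},
    {"x": 0,"y": 0,"z": 0.2,"roll": 0,"claw": 0.75},
    {"x": 0,"y": 0,"z": 2,"roll": 0,"claw": 0.75},
    {"x": 0,"y": 0,"z": 6,"roll": 0,"claw": 0.75},
  ],
)

```text
clock: 23.73
eef_pos: [610.0, -187.9, 72.2]
tool_rot: [-3.141, 0.01, -0.137]
force: [0.3, -0.9, -0.4]
width: 21.7
```

Request:
send_rows(
  rows=[
    {"x": 0,"y": 0,"z": 4,"roll": 0,"claw": 0.5},
    {"x": 0,"y": 0,"z": 8,"roll": 0,"claw": 0.3},
    {"x": 0,"y": 0,"z": 12,"roll": 0,"claw": 0.2},
    {"x": 0,"y": 0,"z": 16,"roll": 0,"claw": 0.2},
    {"x": -3,"y": -2,"z": 18,"roll": 0,"claw": 0.2},
  ],
)

```text
clock: 24.15
eef_pos: [591.2, -202.5, 262.2]
tool_rot: [-3.137, -0.014, -0.129]
force: [2.0, 0.9, 0.8]
width: 68.5
```

Request:
send_rows(
  rows=[
    {"x": -2.7,"y": -3,"z": 0,"roll": 0,"claw": 0.2},
    {"x": -5.2,"y": -6.4,"z": 0,"roll": 0,"claw": 0.2},
    {"x": -7.8,"y": -9.6,"z": 0,"roll": 0,"claw": 0.2},
    {"x": -10.4,"y": -12.8,"z": 0,"roll": 0,"claw": 0.2},
    {"x": -13,"y": -16.6,"z": 0,"roll": 0,"claw": 0.2},
  ],
)

```text
clock: 24.57
eef_pos: [454.5, -371.9, 256.6]
tool_rot: [3.141, 0.0, -0.137]
force: [0.8, -0.6, -0.2]
width: 68.0
```

Request:
send_rows(
  rows=[
    {"x": 0,"y": 0,"z": 0,"roll": 0,"claw": 0.2},
    {"x": 0,"y": 0,"z": 0,"roll": 0,"claw": 0.2},
    {"x": 0,"y": 0,"z": 0,"roll": 0,"claw": 0.2},
  ],
)

```text
clock: 24.82
eef_pos: [456.6, -370.6, 256.4]
tool_rot: [-3.141, -0.001, -0.138]
force: [0.3, 0.5, -0.3]
width: 67.9
```

```bash
python3 -c "
from h import *
ctrl.get_image('wrist');im,d,c=look(['stopper_mid','bottle','bar_tray'],'w13.png')
r=ctrl.place_of('wrist','stopper_mid');print([(q['confidence'],q['uv'],atz('wrist',q['uv'],121,c).round(1)) for q in r]); print(c['T'])
b,dd=ctrl.get_image('top')
cv2.imwrite('pics/c13.png',np.vstack([cv2.resize(im,None,fx=1.2,fy=1.2),cv2.resize(b[130:190,260:350],None,fx=2.2,fy=2.2).copy() if 0 else np.pad(cv2.resize(b[130:190,260:350],None,fx=2.3,fy=2.3),((0,0),(0,614-207),(0,0)))]))"
```

```text
{'clock': 24.867, 'eef_pos': [457.348, -369.637, 256.462], 'tool_rot': [-3.141, -0.001, -0.136], 'force': [0.198, 0.054, 0.277], 'width': 68.342}
stopper_mid 0.96 uv [244.  99.] z [157. 159. 160.] rect [ 518.9 -380.1] [47.7 42.8] 27.2
   top pts rect 3532 [ 519.  -380.1] [47.6 42. ] 27.8
bottle 0.86 uv [241.  71.] z [30. 89. 96.] rect [ 532.4 -383. ] [57.  42.3] 73.1
   top pts rect 29 [ 533.3 -389.7] [42.1 12.8] 54.3
bar_tray 0.65 uv [42. 37.] z [ 2.  4. 15.] rect [ 606.7 -180.1] [92.1 62.6] 81.3
   top pts rect 539 [ 607.8 -177.7] [87.  61.8] 81.7
[(0.98, [244.8, 97.7], array([ 521.4, -380.3,  121. ]))]
[[-1.34952733e-01 -9.39155351e-01 -3.15871789e-01  5.38728405e+02]
 [-9.90851455e-01  1.27565931e-01  4.40491548e-02 -3.80329235e+02]
 [-1.07452079e-03  3.18926575e-01 -9.47778817e-01  3.88755466e+02]
 [ 0.00000000e+00  0.00000000e+00  0.00000000e+00  1.00000000e+00]]
```

View pics/c13.png

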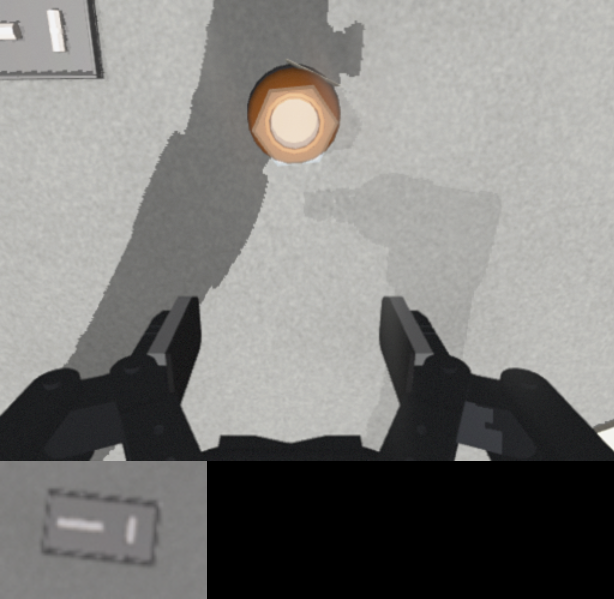

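Both bars lie flat in the tray: the long one along it, the short one across it. The stopper's head is at (244,99) in the wrist image. I'll move above it and refine its position and hexagon angle.

Request:
send_rows(
  rows=[
    {"x": 1.5,"y": -0.2,"z": 0,"roll": -6,"claw": 0.4},
    {"x": 3,"y": -0.5,"z": 0,"roll": -12,"claw": 0.4},
    {"x": 4.5,"y": -0.8,"z": 0,"roll": -18,"claw": 0.4},
    {"x": 6.2,"y": -1,"z": -1,"roll": -24.4,"claw": 0.4},
    {"x": 6.2,"y": -1,"z": -3,"roll": -24.4,"claw": 0.4},
  ],
)

```text
clock: 25.58
eef_pos: [524.1, -380.6, 228.5]
tool_rot: [-3.14, -0.009, -0.565]
force: [1.0, 0.3, 0.0]
width: 51.2
```

Request:
send_rows(
  rows=[
    {"x": 0,"y": 0,"z": -1.5,"roll": 0,"claw": 0.4},
    {"x": 0,"y": 0,"z": -1.5,"roll": 0,"claw": 0.4},
    {"x": 0,"y": 0,"z": -1.5,"roll": 0,"claw": 0.4},
    {"x": 0,"y": 0,"z": -1.5,"roll": 0,"claw": 0.4},
  ],
)

```text
clock: 25.92
eef_pos: [519.0, -381.0, 212.2]
tool_rot: [-3.141, -0.001, -0.563]
force: [-0.2, -0.6, 0.4]
width: 51.2
```

```bash
cat > hx.py <<'E'
from h import *
ctrl.get_image('wrist');im,d,c=look(['stopper_mid'],'w14.png')
r=ctrl.regions_of('wrist','stopper_mid')[0]['region']
P=cloud('wrist',d,r,c); T=P[P[:,2]>154]; ctr=np.array(cv2.minAreaRect(T[:,:2].astype(np.float32))[0])
H=cv2.convexHull(T[:,:2].astype(np.float32))[:,0]-ctr
A=np.radians(np.arange(0,60,.25))
w=[sum(np.ptp(H@[np.cos(a+k*np.pi/3),np.sin(a+k*np.pi/3)]) for k in range(3)) for a in A]
print('flat normal deg mod 60',np.degrees(A[np.argmin(w)]),min(w)/3)
# support-line centre
a0=A[np.argmin(w)]; 
for k in range(3):
    n=np.array([np.cos(a0+k*np.pi/3),np.sin(a0+k*np.pi/3)]); p=T[:,:2]@n; print(round(np.degrees(a0)+60*k,1),'mid',(p.max()+p.min())/2,'w',np.ptp(p), 'tcp', ctrl.read_state()['eef_pos'][:2]@n)
# fingertips
F=cloud('wrist',d,(d>0)&(d<260),c); s=ctrl.read_state(); t=np.array(s['eef_pos']);y=s['tool_rot'][2]
J=np.array([-np.sin(y),np.cos(y)]);X=np.array([np.cos(y),np.sin(y)])
q=F[:,:2]-t[:2];m=(abs(q@X)<14)&(abs(q@J)<60)&(abs(q@J)>15)&(F[:,2]>162)
print('tip z rel TCP',np.percentile(F[m,2]-t[2],[0,1,5,20]),'jaw inner',np.percentile((q@J)[m&(q@J>0)],[0,2]),np.percentile((q@J)[m&(q@J<0)],[98,100]))
E
python3 hx.py
```

```text
{'clock': 25.967, 'eef_pos': [519.086, -381.276, 212.551], 'tool_rot': [-3.142, -0.002, -0.564], 'force': [-1.024, 0.103, 0.173], 'width': 50.938}
stopper_mid 0.75 uv [240. 212.] z [145. 159. 160.] rect [ 521.1 -381.8] [42.  52.3] 56.0
   top pts rect 3985 [ 518.8 -380. ] [42.  48.2] 57.7
flat normal deg mod 60 57.5 42.54456571413033
57.5 mid -41.76824341702829 w 42.03302286706583 tcp -42.905274027437855
117.5 mid -576.6166674766398 w 42.73424518314221 tcp -577.8449631081797
177.5 mid -534.786108837473 w 42.86647772382719 tcp -534.939689080742
tip z rel TCP [-7.7682949  -1.63838096  7.7329766  30.79145817] jaw inner [15.00831422 26.21968773] [-24.88657044 -22.16013609]
```

```bash
ls pics
```

```text
c13.png
s8.png
scene0.png
top0.png
w1.png
w10.png
w11.png
w12.png
w13.png
w14.png
w2.png
w3.png
w4.png
w5.png
w6.png
w7.png
w8.png
w9.png
```

View pics/w14.png

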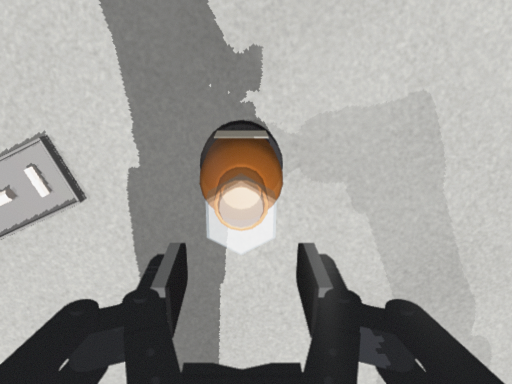

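The hexagon's flats at u 207 and 276 face the pads, centred within about 1 mm. I'll descend so the tips stop about 2 mm above the head's underside, then grip.

Request:
send_rows(
  rows=[
    {"x": 0,"y": 0.1,"z": -2,"roll": 0,"claw": 0.4},
    {"x": 0,"y": 0.1,"z": -4,"roll": 0,"claw": 0.4},
    {"x": 0,"y": 0.1,"z": -5.5,"roll": 0,"claw": 0.4},
    {"x": 0,"y": 0.1,"z": -6.4,"roll": 0,"claw": 0.4},
    {"x": 0,"y": 0.1,"z": -6.4,"roll": 0,"claw": 0.4},
  ],
)

```text
clock: 26.53
eef_pos: [517.3, -379.5, 145.7]
tool_rot: [3.142, 0.003, -0.564]
force: [-0.3, 0.6, -0.4]
width: 51.4
```

Request:
send_rows(
  rows=[
    {"x": 0,"y": 0,"z": 0,"roll": 0,"claw": 0.4},
    {"x": 0,"y": 0,"z": 0,"roll": 0,"claw": 0.45},
    {"x": 0,"y": 0,"z": 0,"roll": 0,"claw": 0.5},
    {"x": 0,"y": 0,"z": 0,"roll": 0,"claw": 0.5},
    {"x": 0,"y": 0,"z": 0,"roll": 0,"claw": 0.5},
  ],
)

```text
clock: 26.95
eef_pos: [518.7, -380.2, 148.1]
tool_rot: [3.141, -0.001, -0.564]
force: [0.3, 0.7, 0.5]
width: 42.5
```

```bash
python3 -c "
from h import *
s=st();print(s['torque'],np.round(s['qpos'],2))"
```

```text
{'clock': 26.95, 'eef_pos': [518.734, -380.221, 148.064], 'tool_rot': [3.141, -0.001, -0.564], 'force': [0.299, 0.746, 0.545], 'width': 42.478}
[-0.00131395 -0.00743324  0.03338653] [ 0.8   0.75 -0.36  1.62  0.33  0.83 -1.83]
```

Request:
send_rows(
  rows=[
    {"x": 0,"y": 0,"z": 0,"roll": 0,"claw": 0.55},
    {"x": 0,"y": 0,"z": 0,"roll": 0,"claw": 0.65},
    {"x": 0,"y": 0,"z": 0,"roll": 0,"claw": 0.8},
    {"x": 0,"y": 0,"z": 0,"roll": 0,"claw": 0.8},
    {"x": 0,"y": 0,"z": 0,"roll": 0,"claw": 0.8},
  ],
)

```text
clock: 27.37
eef_pos: [518.9, -380.3, 148.3]
tool_rot: [3.141, -0.002, -0.564]
force: [-2.1, 0.6, 5.1]
width: 40.8
```

```bash
python3 -c "
from h import *
s=st();print(s['torque'],np.round(s['qpos'],2))"
```

```text
{'clock': 27.367, 'eef_pos': [518.869, -380.268, 148.319], 'tool_rot': [3.141, -0.002, -0.564], 'force': [-2.051, 0.594, 5.098], 'width': 40.803}
[ 0.16390139  0.26094963 -0.00363265] [ 0.8   0.75 -0.36  1.62  0.33  0.84 -1.83]
```

Request:
send_rows(
  rows=[
    {"x": 0,"y": 0,"z": 0,"roll": 4,"claw": 0.8},
    {"x": 0,"y": 0,"z": 0,"roll": 8,"claw": 0.8},
    {"x": 0,"y": 0,"z": 0,"roll": 12,"claw": 0.8},
    {"x": 0,"y": 0,"z": 0,"roll": 16,"claw": 0.8},
    {"x": 0,"y": 0,"z": 0,"roll": 20,"claw": 0.8},
  ],
)

```text
clock: 27.78
eef_pos: [518.9, -380.5, 148.3]
tool_rot: [3.141, -0.002, -0.212]
force: [-0.7, 0.6, 4.2]
width: 41.1
```

```bash
python3 -c "
from h import *
s=st();print(s['torque'],np.round(s['qpos'],2))"
```

```text
{'clock': 27.783, 'eef_pos': [518.919, -380.503, 148.301], 'tool_rot': [3.141, -0.002, -0.212], 'force': [-0.71, 0.615, 4.175], 'width': 41.066}
[ 0.02644887  0.1854525  -0.14670305] [ 0.85  0.76 -0.45  1.62  0.41  0.86 -1.54]
```

Request:
send_rows(
  rows=[
    {"x": 0,"y": 0,"z": 0,"roll": 4,"claw": 0.8},
    {"x": 0,"y": 0,"z": 0,"roll": 8,"claw": 0.8},
    {"x": 0,"y": 0,"z": 0,"roll": 12,"claw": 0.8},
    {"x": 0,"y": 0,"z": 0,"roll": 16,"claw": 0.8},
    {"x": 0,"y": 0,"z": 0,"roll": 20,"claw": 0.8},
  ],
)

```text
clock: 28.2
eef_pos: [518.9, -380.5, 148.3]
tool_rot: [3.14, -0.001, 0.137]
force: [-0.8, -0.2, 5.2]
width: 40.5
```

Request:
send_rows(
  rows=[
    {"x": 0,"y": 0,"z": 0,"roll": 5,"claw": 0.8},
    {"x": 0,"y": 0,"z": 0,"roll": 10,"claw": 0.8},
    {"x": 0,"y": 0,"z": 0,"roll": 15,"claw": 0.8},
    {"x": 0,"y": 0,"z": 0,"roll": 20,"claw": 0.8},
    {"x": 0,"y": 0,"z": 0,"roll": 24,"claw": 0.8},
  ],
)

```text
clock: 28.62
eef_pos: [518.9, -380.6, 148.3]
tool_rot: [3.14, -0.001, 0.557]
force: [-0.4, 0.3, 5.4]
width: 40.9
```

Request:
send_rows(
  rows=[
    {"x": 0,"y": 0,"z": 0,"roll": 0,"claw": 0.8},
    {"x": 0,"y": 0,"z": 0.1,"roll": 0,"claw": 0.8},
    {"x": 0,"y": 0,"z": 0.2,"roll": 0,"claw": 0.8},
    {"x": 0,"y": 0,"z": 0.3,"roll": 0,"claw": 0.8},
  ],
)

```text
clock: 28.95
eef_pos: [518.4, -380.7, 150.0]
tool_rot: [3.141, 0.0, 0.553]
force: [1.8, -2.5, -1.8]
width: 40.5
```

```bash
python3 -c "
from h import *
s=st();print(s['torque'],np.round(s['qpos'],2))"
```

```text
{'clock': 28.95, 'eef_pos': [518.414, -380.694, 150.04], 'tool_rot': [3.141, 0.0, 0.553], 'force': [1.75, -2.478, -1.75], 'width': 40.489}
[-0.54259296 -0.28391333 -0.05358806] [ 0.96  0.8  -0.66  1.61  0.58  0.93 -0.92]
```

Request:
send_rows(
  rows=[
    {"x": 0,"y": 0,"z": 0.3,"roll": 0,"claw": 0.8},
    {"x": 0,"y": 0,"z": 0.6,"roll": 0,"claw": 0.8},
    {"x": 0,"y": 0,"z": 0.9,"roll": 0,"claw": 0.8},
    {"x": 0,"y": 0,"z": 1.2,"roll": 0,"claw": 0.8},
    {"x": 0,"y": 0,"z": 1.5,"roll": 0,"claw": 0.8},
  ],
)

```text
clock: 29.37
eef_pos: [518.4, -379.6, 165.7]
tool_rot: [-3.141, -0.0, 0.554]
force: [-1.4, 0.4, -1.3]
width: 40.8
```

Request:
send_rows(
  rows=[
    {"x": 0,"y": 0,"z": 1,"roll": 0,"claw": 0.8},
    {"x": 0,"y": 0,"z": 2,"roll": 0,"claw": 0.8},
    {"x": 0,"y": 0,"z": 3,"roll": 0,"claw": 0.8},
    {"x": 0,"y": 0,"z": 5,"roll": 0,"claw": 0.8},
    {"x": 0,"y": 0,"z": 6,"roll": 0,"claw": 0.8},
  ],
)

```text
clock: 29.78
eef_pos: [519.5, -380.2, 228.3]
tool_rot: [3.139, -0.002, 0.553]
force: [0.3, -0.5, -0.0]
width: 40.9
```

```bash
python3 -c "
from h import *
ctrl.get_image('wrist');im,d,c=look(['stopper_mid','bottle'],'w15.png')
s=st();print(s['torque'])"
```

```text
{'clock': 29.833, 'eef_pos': [520.462, -380.572, 229.844], 'tool_rot': [3.136, -0.003, 0.553], 'force': [1.903, 0.475, 0.566], 'width': 40.718}
stopper_mid 0.73 uv [240. 266.] z [224. 240. 241.] rect [ 482.1 -404.3] [92.4 69.4] 33.4
   top pts rect 8996 [ 521.4 -379.8] [42.8 47.4] 63.7
bottle 0.76 uv [239. 166.] z [ 30.  95. 135.] rect [ 537.3 -368.8] [68.  55.6] 35.0
   top pts rect 551 [ 521.5 -378.3] [30.8 36.4] 34.9
{'clock': 29.983, 'eef_pos': [518.258, -380.068, 225.427], 'tool_rot': [3.141, 0.0, 0.553], 'force': [0.207, -0.241, -0.409], 'width': 40.951}
[-0.04963963  0.02244088 -0.03791317]
```

View pics/w15.png

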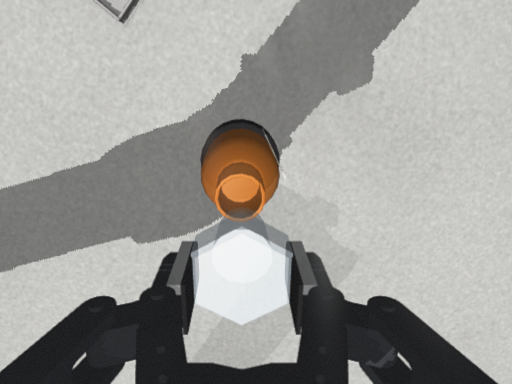

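The stopper is out of the bottle at (240,275) and centred between the pads, with the empty lip at (240,195). I'll carry it to the rack.

Request:
send_rows(
  rows=[
    {"x": -0.1,"y": 2,"z": 0,"roll": 1,"claw": 0.8},
    {"x": -0.3,"y": 5.5,"z": 0,"roll": 2,"claw": 0.8},
    {"x": -0.5,"y": 9,"z": 0,"roll": 3,"claw": 0.8},
    {"x": -0.6,"y": 12.5,"z": 0,"roll": 4,"claw": 0.8},
    {"x": -0.6,"y": 16,"z": 0,"roll": 5,"claw": 0.8},
  ],
)

```text
clock: 30.4
eef_pos: [511.1, -218.5, 224.2]
tool_rot: [-3.14, 0.001, 0.641]
force: [0.6, -0.7, 0.0]
width: 41.2
```

Request:
send_rows(
  rows=[
    {"x": -0.1,"y": 3.6,"z": 0,"roll": 1,"claw": 0.8},
    {"x": -0.3,"y": 7.2,"z": 0,"roll": 2,"claw": 0.8},
    {"x": -0.5,"y": 10.8,"z": 0,"roll": 3,"claw": 0.8},
    {"x": -0.6,"y": 14.4,"z": 0,"roll": 4,"claw": 0.8},
    {"x": -0.6,"y": 18,"z": 0,"roll": 5,"claw": 0.8},
  ],
)

```text
clock: 30.82
eef_pos: [505.1, -38.6, 224.4]
tool_rot: [-3.14, 0.002, 0.729]
force: [-0.7, -0.7, -0.5]
width: 40.7
```

Request:
send_rows(
  rows=[
    {"x": -0.1,"y": 3.6,"z": 0,"roll": 1,"claw": 0.8},
    {"x": -0.3,"y": 7.2,"z": 0,"roll": 2,"claw": 0.8},
    {"x": -0.5,"y": 10.8,"z": 0,"roll": 3,"claw": 0.8},
    {"x": -0.6,"y": 14.4,"z": 0,"roll": 4,"claw": 0.8},
    {"x": -0.6,"y": 18,"z": 0,"roll": 6,"claw": 0.8},
  ],
)

```text
clock: 31.23
eef_pos: [499.3, 141.2, 224.5]
tool_rot: [-3.141, 0.002, 0.834]
force: [0.9, -0.7, -1.0]
width: 40.9
```

Request:
send_rows(
  rows=[
    {"x": -0.1,"y": 3.6,"z": 0,"roll": 1,"claw": 0.8},
    {"x": -0.3,"y": 7.2,"z": 0,"roll": 2,"claw": 0.8},
    {"x": -0.5,"y": 10.8,"z": 0,"roll": 3,"claw": 0.8},
    {"x": -0.7,"y": 14.2,"z": 0,"roll": 5,"claw": 0.8},
    {"x": -0.7,"y": 17.6,"z": 0,"roll": 7,"claw": 0.8},
  ],
)

```text
clock: 31.65
eef_pos: [492.2, 317.3, 224.2]
tool_rot: [-3.141, 0.002, 0.957]
force: [0.9, -0.9, -0.3]
width: 41.0
```

Request:
send_rows(
  rows=[
    {"x": 0,"y": 0,"z": -2,"roll": 0,"claw": 0.8},
    {"x": 0,"y": 0,"z": -5,"roll": 0,"claw": 0.8},
    {"x": 0,"y": 0,"z": -7.5,"roll": 0,"claw": 0.8},
    {"x": 0,"y": 0,"z": -7.5,"roll": 0,"claw": 0.8},
    {"x": 0,"y": 0,"z": -7.5,"roll": 0,"claw": 0.8},
  ],
)

```text
clock: 32.07
eef_pos: [492.3, 315.2, 148.8]
tool_rot: [-3.14, 0.004, 0.955]
force: [0.1, -0.5, -0.2]
width: 40.8
```

```bash
cat > rk.py <<'E'
from h import *
import sys
ctrl.get_image('wrist'); ctrl.get_image('wrist')
im,d,c=look(['stopper_mid','rack'],sys.argv[1]); np.save('d.npy',d)
print([(round(q['confidence'],2),np.round(q['uv']),atz('wrist',q['uv'],0,c).round(1)) for q in ctrl.place_of('wrist','rack')])
print(np.round(st()['qpos'],2))
R=ctrl.regions_of('wrist','rack')[0]['region']; P=cloud('wrist',d,R,c); T=P[abs(P[:,2]-40)<2.5]
# top-view raster of top face, find holes
x0,y0=T[:,:2].min(0)-10; g=np.zeros((220,220),np.uint8); ij=np.round(T[:,:2]-[x0,y0]).astype(int); ij=ij[(ij<220).all(1)]; g[ij[:,1],ij[:,0]]=255
g=cv2.morphologyEx(g,cv2.MORPH_CLOSE,np.ones((5,5),np.uint8))
cs,h=cv2.findContours(g,cv2.RETR_CCOMP,cv2.CHAIN_APPROX_NONE)
for k,cc in enumerate(cs):
    if h[0,k,3]>=0 and len(cc)>30:
        (a,b),r=cv2.minEnclosingCircle(cc); e=cv2.fitEllipse(cc); print('hole',a+x0,b+y0,'r',r,'ell',e[0][0]+x0,e[0][1]+y0,e[1])
E
python3 rk.py w16.png
```

```text
{'clock': 32.167, 'eef_pos': [493.821, 316.669, 151.318], 'tool_rot': [-3.142, -0.002, 0.955], 'force': [0.385, 0.868, -1.149], 'width': 40.78}
stopper_mid 0.9 uv [241. 266.] z [146. 162. 163.] rect [495.8 319.9] [56.6 42.5] 55.4
   top pts rect 7902 [494.2 318.1] [42.4 47.3] 24.8
rack 0.61 uv [238. 108.] z [ 4. 40. 42.] rect [521.1 357.3] [150.5  58.6] 54.9
   top pts rect 11855 [521.  357.4] [151.   58.6] 54.7
[(0.83, array([240., 119.]), array([520. , 356.2,   0. ]))]
{'clock': 32.367, 'eef_pos': [494.127, 316.406, 151.71], 'tool_rot': [3.141, -0.002, 0.954], 'force': [-0.164, 0.238, -0.841], 'width': 41.005}
[-0.18  0.75 -0.72  1.78  0.63  0.86 -1.81]
hole 548.8266026586225 396.3790938623996 r 18.581003189086914 ell 548.5970646947553 396.45586083017304 (33.90506362915039, 35.65389633178711)
hole 521.3776661962202 357.5918624170871 r 18.335132598876953 ell 521.1824757665327 357.59800407968476 (34.95896911621094, 35.06718444824219)
```

View pics/w16.png

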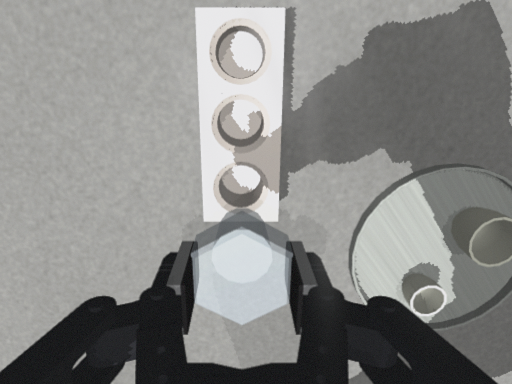

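The three holes are at (239,52), (240,123) and (240,187), and the middle one measures (521.2, 357.6) in world coordinates. The stopper is held straight, so I'll bring it over the middle hole.

Request:
send_rows(
  rows=[
    {"x": 1.3,"y": 2,"z": 0,"roll": 0,"claw": 0.8},
    {"x": 2.65,"y": 4,"z": 0,"roll": 0,"claw": 0.8},
    {"x": 2.65,"y": 4,"z": -3,"roll": 0,"claw": 0.8},
    {"x": 2.65,"y": 4,"z": -5.5,"roll": 0,"claw": 0.8},
    {"x": 2.65,"y": 4,"z": -6.3,"roll": 0,"claw": 0.8},
  ],
)

```text
clock: 32.83
eef_pos: [518.8, 354.5, 84.5]
tool_rot: [-3.141, 0.004, 0.955]
force: [-1.1, -0.9, -1.4]
width: 40.8
```

Request:
send_rows(
  rows=[
    {"x": 0,"y": 0,"z": 0,"roll": 0,"claw": 0.8},
    {"x": 0,"y": 0,"z": 0,"roll": 0,"claw": 0.8},
    {"x": 0,"y": 0,"z": 0,"roll": 0,"claw": 0.8},
  ],
)

```text
clock: 33.08
eef_pos: [520.7, 356.8, 89.0]
tool_rot: [3.141, -0.003, 0.955]
force: [0.2, -0.5, -1.5]
width: 40.9
```

```bash
python3 rk.py w17.png; python3 -c "
from h import *
print(ctrl.read_state()['torque'])"
```

```text
{'clock': 33.183, 'eef_pos': [520.726, 356.678, 89.062], 'tool_rot': [3.141, -0.003, 0.955], 'force': [-0.104, 0.112, -1.184], 'width': 40.274}
stopper_mid 0.84 uv [240. 265.] z [ 83. 100. 101.] rect [545.1 391.7] [28.5 21.4] 54.1
rack 0.59 uv [241. 158.] z [ 4. 40. 42.] rect [539.9 383.6] [87.8 58.9] 54.8
   top pts rect 11569 [520.9 357. ] [151.   58.5] 54.8
[(0.68, array([244., 201.]), array([521.3, 355.3,   0. ]))]
{'clock': 33.383, 'eef_pos': [520.309, 356.124, 88.09], 'tool_rot': [3.141, -0.001, 0.955], 'force': [0.065, -0.293, -0.92], 'width': 41.001}
[-0.26  0.88 -0.66  1.69  0.7   0.83 -1.86]
hole 548.445284705098 397.08394380576647 r 18.33068084716797 ell 548.8974102544144 396.6175207710985 (34.47940444946289, 34.98576354980469)
[0.00882518 0.0763267  0.02645969]
```

Request:
send_rows(
  rows=[
    {"x": 0,"y": 0,"z": -0.5,"roll": 0,"claw": 0.8},
    {"x": 0,"y": 0,"z": -1,"roll": 0,"claw": 0.8},
    {"x": 0,"y": 0,"z": -1.5,"roll": 0,"claw": 0.8},
    {"x": 0,"y": 0,"z": -2,"roll": 0,"claw": 0.8},
    {"x": 0,"y": 0,"z": -2,"roll": 0,"claw": 0.8},
  ],
)

```text
clock: 33.85
eef_pos: [519.2, 355.3, 65.7]
tool_rot: [-3.141, 0.002, 0.955]
force: [-0.6, -0.3, -1.3]
width: 40.5
```

Request:
send_rows(
  rows=[
    {"x": 0,"y": 0,"z": -0.4,"roll": 0,"claw": 0.8},
    {"x": 0,"y": 0,"z": -0.8,"roll": 0,"claw": 0.8},
    {"x": 0,"y": 0,"z": -1.2,"roll": 0,"claw": 0.8},
    {"x": 0,"y": 0,"z": -1.4,"roll": 0,"claw": 0.8},
    {"x": 0,"y": 0,"z": -1.4,"roll": 0,"claw": 0.8},
  ],
)

```text
clock: 34.27
eef_pos: [519.6, 355.7, 52.7]
tool_rot: [-3.141, 0.001, 0.955]
force: [0.3, 0.4, -0.9]
width: 40.9
```

```bash
python3 -c "
from h import *
s=st();print(s['torque'])"
```

```text
{'clock': 34.267, 'eef_pos': [519.615, 355.739, 52.67], 'tool_rot': [-3.141, 0.001, 0.955], 'force': [0.313, 0.351, -0.914], 'width': 40.867}
[ 0.1050445  -0.00095419 -0.01939533]
```

Inserted with no side force, and about 3 mm remains. I'll creep down.

Request:
send_rows(
  rows=[
    {"x": 0,"y": 0,"z": -0.1,"roll": 0,"claw": 0.8},
    {"x": 0,"y": 0,"z": -0.2,"roll": 0,"claw": 0.8},
    {"x": 0,"y": 0,"z": -0.2,"roll": 0,"claw": 0.8},
    {"x": 0,"y": 0,"z": -0.2,"roll": 0,"claw": 0.8},
  ],
)

```text
clock: 34.6
eef_pos: [520.0, 356.0, 51.4]
tool_rot: [3.141, -0.0, 0.955]
force: [-0.2, -1.3, -0.6]
width: 40.9
```

Request:
send_rows(
  rows=[
    {"x": 0,"y": 0,"z": -0.1,"roll": 0,"claw": 0.8},
    {"x": 0,"y": 0,"z": -0.1,"roll": 0,"claw": 0.8},
    {"x": 0,"y": 0,"z": -0.1,"roll": 0,"claw": 0.8},
  ],
)

```text
clock: 34.85
eef_pos: [519.9, 356.0, 50.3]
tool_rot: [3.142, 0.0, 0.955]
force: [0.6, 0.0, -0.8]
width: 40.9
```

Request:
send_rows(
  rows=[
    {"x": 0,"y": 0,"z": -0.05,"roll": 0,"claw": 0.8},
    {"x": 0,"y": 0,"z": -0.1,"roll": 0,"claw": 0.8},
    {"x": 0,"y": 0,"z": -0.1,"roll": 0,"claw": 0.8},
    {"x": 0,"y": 0,"z": -0.1,"roll": 0,"claw": 0.8},
  ],
)

```text
clock: 35.18
eef_pos: [520.0, 356.1, 49.9]
tool_rot: [3.141, -0.0, 0.955]
force: [-1.1, -2.6, 6.5]
width: 41.0
```

Contact came at 49.9 mm against a predicted 49.8. I'll release, rise clear and check.

Request:
send_rows(
  rows=[
    {"x": 0,"y": 0,"z": 0,"roll": 0,"claw": 0.45},
    {"x": 0,"y": 0,"z": 0,"roll": 0,"claw": 0.4},
    {"x": 0,"y": 0,"z": 0,"roll": 0,"claw": 0.35},
    {"x": 0,"y": 0,"z": 0,"roll": 0,"claw": 0.35},
    {"x": 0,"y": 0,"z": 0.5,"roll": 0,"claw": 0.35},
  ],
)

```text
clock: 35.6
eef_pos: [519.4, 355.5, 53.4]
tool_rot: [-3.141, 0.002, 0.955]
force: [-0.5, -0.2, 0.3]
width: 55.6
```

Request:
send_rows(
  rows=[
    {"x": 0,"y": 0,"z": 2,"roll": 0,"claw": 0.3},
    {"x": 0,"y": 0,"z": 6,"roll": 0,"claw": 0.2},
    {"x": 0,"y": 0,"z": 10,"roll": 0,"claw": 0},
    {"x": -2,"y": -3,"z": 14,"roll": 0,"claw": 0},
    {"x": -4,"y": -6,"z": 16,"roll": 0,"claw": 0},
  ],
)

```text
clock: 36.02
eef_pos: [485.8, 306.9, 211.5]
tool_rot: [3.142, -0.007, 0.957]
force: [0.1, -0.3, 1.4]
width: 85.5
```

Request:
send_rows(
  rows=[
    {"x": 0,"y": 0,"z": 0,"roll": 0,"claw": 0},
    {"x": 0,"y": 0,"z": 0,"roll": 0,"claw": 0},
    {"x": 0,"y": 0,"z": 0,"roll": 0,"claw": 0},
  ],
)

```text
clock: 36.27
eef_pos: [485.6, 303.9, 208.3]
tool_rot: [3.141, -0.001, 0.954]
force: [-0.0, 0.4, 0.1]
width: 85.6
```

```bash
python3 -c "
from h import *
ctrl.get_image('wrist');im,d,c=look(['rack'],'w18.png')
R=ctrl.regions_of('wrist','stopper_mid');print([(r['confidence'],np.percentile(cloud('wrist',d,r['region'],c)[:,2],[5,50,95]).round(1),cloud('wrist',d,r['region'],c).mean(0).round(1)) for r in R])
s,_=ctrl.get_image('scene');cv2.imwrite('pics/f.png',np.vstack([cv2.resize(s[120:290,100:420],(600,319)),cv2.resize(im[:,:],(368,276)).repeat(1,0) if 0 else np.pad(cv2.resize(im,(368,276)),((0,0),(0,232),(0,0)))]))"
```

```text
{'clock': 36.317, 'eef_pos': [485.448, 304.221, 207.706], 'tool_rot': [-3.141, -0.0, 0.955], 'force': [0.234, -0.314, -0.505], 'width': 85.112}
rack 0.78 uv [240.  69.] z [ 4. 40. 42.] rect [520.8 357.1] [150.   58.5] 54.8
   top pts rect 7498 [520.9 357.1] [150.5  58.3] 54.9
[(0.64, array([59.2, 60.6, 61.8]), array([520.5, 357.4,  60.5]))]
```

View pics/f.png

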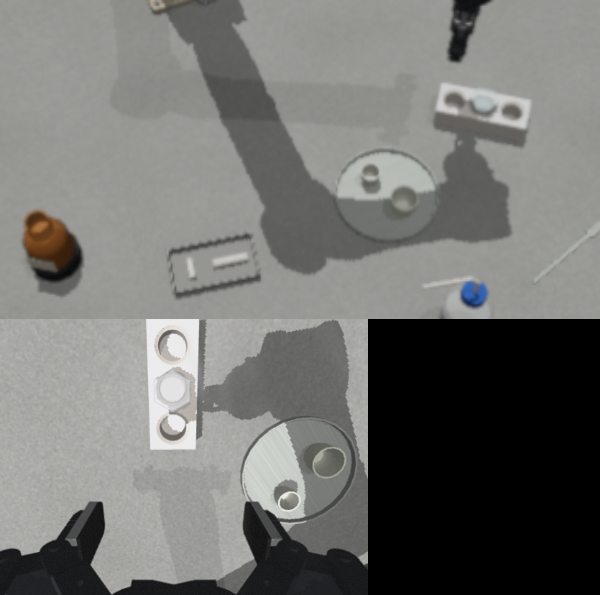

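The final picture shows the stopper seated in the middle hole at (485,104), with its top at 60.6 mm against 60 expected. Both crucibles stand upright in the dish at (370,175) and (402,198), and both bars lie in the tray at (192,267) and (230,260). The arm is clear of everything.

```bash
python3 -c "
from cell import ctrl
print(ctrl.finish_job())"
```

```text
the job is handed in; nothing more can be done
None
```

The bench is cleared and the job is handed in, at about 36 s of the 128 s allowed. I worked in the order you gave.

- **Crucibles:** both stand upright in the steel dish. I lowered each one until it touched (4 to 6 N) before letting go.
- **Stirring bars:** both lie flat on the tray floor, the long one along it and the short one across it.
- **Stopper:** I twisted it 64° and it lifted out freely. It went into the middle rack hole with no noticeable side force and touched down at 49.9 mm, against the 49.8 mm I had worked out.

**Last checks:** the final pictures show both crucibles and both bars in place. The top of the stopper's head measures 60.6 mm above the bench, against 60 mm when fully home. The arm stood clear and no force limit was approached.

**What failed or disagreed:** the first three move calls were refused because their rows lacked some keys, so nothing moved. The top and wrist cameras placed the stopper 4 to 7 mm apart in y; I used the closer wrist view, and the grip was centred. I viewed 15 pictures, one over the budget of 14.

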